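# Uncover and sort handed brackets

### The job

Dig the steel brackets out of the stock bin: lift the loose instrument covers off and stand them all on the black mat, open side down and not on one another, and stand every left-hand bracket on its foot in the bin with the left-hand sample and every right-hand bracket in the bin with the right-hand sample. Leave the wrench, jar and tape roll where they are.

Things in the scene. Friction and masses are not known exactly. Their poses are not given: they have to be found in the camera images.
- stock_bin: shallow open blue bin fixed to the bench, outside 228 mm (its x) by 288 mm (its y) by 32 mm high, walls and floor 5 mm thick; origin: centre of its underside. The brackets stand in it, in two rows of two, and covers stand over them: a cover may hide a bracket or nothing, and a bracket may lie uncovered
- mat: black rubber mat fixed to the bench on the robot's left, 290 mm (its x) by 240 mm (its y), 3 mm thick; origin: centre of its underside
- left_bin: open blue bin for left-hand brackets, fixed on the robot's right (nearer or farther, swapped at random), outside 140 (its x) x 180 (y) x 30 mm high, walls and floor 5 mm; origin: centre of its underside. A sample left-hand bracket is bolted for good (do not take it) to a low shelf outside its -y wall, centred at y = -132 mm, top 62 mm above the bench
- right_bin: open blue bin for right-hand brackets, fixed on the robot's right (nearer or farther, swapped at random), outside 140 (its x) x 180 (y) x 30 mm high, walls and floor 5 mm; origin: centre of its underside. A sample right-hand bracket is bolted for good (do not take it) to a low shelf outside its -y wall, centred at y = -132 mm, top 62 mm above the bench
- left_1: loose left-hand steel bracket, 0.16 kg, may be absent. Foot 8 mm thick, L-shaped, outline 84 (its x) x 60 mm (y); origin: centre of that outline, underside. Main strip 84 x 36 mm with an upright rib to grip: 10 mm thick (y), 70 long (x), top at 56 mm, centred at x 0, y -12 mm. Ear 26 (x) x 24 mm juts to +y at the +x end: seen from above with the ear end away from you, the ear is on the left
- right_1: loose right-hand steel bracket, 0.16 kg, may be absent. Foot 8 mm thick, L-shaped, outline 84 (its x) x 60 mm (y); origin: centre of that outline, underside. Main strip 84 x 36 mm with an upright rib to grip: 10 mm thick (y), 70 long (x), top at 56 mm, centred at x 0, y +12 mm. Ear 26 (x) x 24 mm juts to -y at the +x end: seen from above with the ear end away from you, the ear is on the right
- left_2: loose left-hand steel bracket, 0.16 kg, may be absent. Foot 8 mm thick, L-shaped, outline 84 (its x) x 60 mm (y); origin: centre of that outline, underside. Main strip 84 x 36 mm with an upright rib to grip: 10 mm thick (y), 70 long (x), top at 56 mm, centred at x 0, y -12 mm. Ear 26 (x) x 24 mm juts to +y at the +x end: seen from above with the ear end away from you, the ear is on the left
- right_2: loose right-hand steel bracket, 0.16 kg, may be absent. Foot 8 mm thick, L-shaped, outline 84 (its x) x 60 mm (y); origin: centre of that outline, underside. Main strip 84 x 36 mm with an upright rib to grip: 10 mm thick (y), 70 long (x), top at 56 mm, centred at x 0, y +12 mm. Ear 26 (x) x 24 mm juts to -y at the +x end: seen from above with the ear end away from you, the ear is on the right
- cover_1: loose aluminium instrument cover, about 0.22 kg, may be absent: a box open below, 114 mm (its x) by 84 mm (its y), 65 mm high, walls 2 mm, top 3 mm; origin: centre of its open underside. On its top, centred, a black pull along x: 70 mm long, 12 mm thick (y), from 65 to 93 mm above the underside: grip it across that
- cover_2: loose aluminium instrument cover, about 0.22 kg, may be absent: a box open below, 114 mm (its x) by 84 mm (its y), 65 mm high, walls 2 mm, top 3 mm; origin: centre of its open underside. On its top, centred, a black pull along x: 70 mm long, 12 mm thick (y), from 65 to 93 mm above the underside: grip it across that
- cover_3: loose aluminium instrument cover, about 0.22 kg, may be absent: a box open below, 114 mm (its x) by 84 mm (its y), 65 mm high, walls 2 mm, top 3 mm; origin: centre of its open underside. On its top, centred, a black pull along x: 70 mm long, 12 mm thick (y), from 65 to 93 mm above the underside: grip it across that
- cover_4: loose aluminium instrument cover, about 0.22 kg, may be absent: a box open below, 114 mm (its x) by 84 mm (its y), 65 mm high, walls 2 mm, top 3 mm; origin: centre of its open underside. On its top, centred, a black pull along x: 70 mm long, 12 mm thick (y), from 65 to 93 mm above the underside: grip it across that
- wrench: loose steel wrench lying flat on the bench beyond the stock bin; leave alone; origin on the underside
- tape_roll: loose grey ring, 90 mm across, 24 mm high, on the bench beyond the mat; leave alone; origin on the underside
- jar: loose white jar, 60 mm across, 70 mm high, on the bench beyond the sorting bins; leave alone; origin on the underside
Not all that is in view belongs to the job. What is shaped like the cover_3 but blue is not meant.

How it is judged:
By the outcome, as a careful person would: the job done as asked, in the order asked, and still so for the second after the job is handed in, with the robot touching nothing.
Of left_1, right_1, left_2, right_2 only 3 to 4 are there at a start; the rules pass over those that are not, and their reading is None.
Of cover_1, cover_2, cover_3, cover_4 only 3 to 4 are there at a start; the rules pass over those that are not, and their reading is None.
At some moment in a run one of left_1, right_1, left_2, right_2, cover_1, cover_2, cover_3, cover_4 may be knocked a few centimetres aside while the robot is not near it.
It also fails if it takes over 210 s, if anything falls off the work surface, if the arm or the gripper's body presses on something with over 40 N, if the wrist force passes 120 N, or if a joint passes its speed limit or range.

### The arm

A 7-joint arm with a two-finger parallel gripper is mounted at the origin on the work surface. World frame = base frame: x ahead of the robot, y to its left, z up, the work surface at z = 0. Lengths are in m, angles in rad, forces in N, time in s.
With the tool pointing down it reaches from about 0.425 to 0.975 m from the base axis. Payload 16.7 kg.
Tool frame: the origin (TCP) lies at the very end of the fingers, on their centre line; the grasp point (between the pads) lies 19 mm behind it; z points along the fingers, y is the direction in which the jaws open and shut (so a half turn about z gives the same grasp; the last joint's range is limited). The gripper opens to 85 mm and grips with 20 to 120 N. Pads are 22 mm wide; open, the fingers measure 114 mm over their backs; the gripper's body (76 mm by 85 mm) begins 54 mm behind the grasp point. The pads swing forward as they close: fully open they stand 13 mm farther back than shut.
Start: joints at [-1.492, 0.426, 0.074, 1.606, -0.034, 1.111, -0.067], TCP at [0.153, 0.657, 0.231] pointing down, gripper open.
Joint ranges: [-2.85, 2.85], [-0.5, 2.14], [-1.23, 1.37], [0.21, 2.46], [-1.02, 4.16], [0.16, 2.05], [-2.73, 2.73]. Speed limits (rad/s): [1.89, 1.89, 2.39, 2.39, 3.01, 3.01, 3.01].

### API

Orientations are given as [roll, pitch, yaw] about the fixed x, y, z axes, in that order (R = Rz(yaw) Ry(pitch) Rx(roll)).
In Python, from station import env gives the robot as it stands.
- The arm moves only by the tool servo_tool, never from a script. Its argument "deltas" is a list of rows, each an object of numbers: "x", "y", "z": the shift along the tool's x, y, z in cm; "spin": the turn about the tool's z in rad; "gripper": the opening in per cent of the stroke, from 0 (shut) to 100 (fully open). In form: [{"x": .., "y": .., "z": .., "spin": .., "gripper": ..}, ...]. A call has 1 to 12 rows; each row shifts and turns the commanded pose from where the row before left it, along the tool's axes as they then stand; what a row does not reach is not made up. A row lasts 1/10 s, in which the tool goes at most 50 mm and 8.59 degrees, less where a joint would pass 70% of its speed; a pose out of reach is approached as far as the arm can. A call with a gripper value outside its range is refused whole. The fingers move at their own pace and stop on an object; the grip force is fixed at half the most. Time passes only in rows, so rows that do not move let the fingers close. It gives the time, the measured TCP pose, the force and the opening at its end, in the units of the state.
- env.observe(): the state, without advancing time (a new reading comes with each control period).
- env.grab_frame(name): name is "scene" or "top" or "wrist"; returns the picture (480x640x3 uint8, blue, green, red); there is no depth.
- env.camera_params(name): a dict with "mtx" (3x3 intrinsics, pixels), "R" (3x3) and "t" (3): a world point X has camera coordinates R X + t. Camera axes: x right, y down, z forward; pixel columns grow to the right and rows downward; lengths in m; the calibration is good to about 2 mm. A picture is of the moment at which its call begins: read the wrist's pose just before it. camera_params takes no time and is no camera call; for the wrist camera it gives the pose at the moment of the call.
- env.hand_in(): hands the job in, once; it reports no verdict.
Trained networks look in the newest picture that a camera, given by its name, has taken for a name from the list of things; names that differ only in an ending like _2 or _b are one class to them, and where a whole thing is asked for, a point or a joint stands for the part that bears it (a point fixed in the world has none). Each returns a list of dicts, best first, with "score" (0 to 1); they miss things now and then, are a little off and sometimes report something else, mostly with a low value. They report only what shows in the picture. A call takes as long as a camera call. They do not tell look-alikes from the thing itself.
- env.spot_in(thing, camera): "position" ([x, y, z] in m, in world coordinates, good to about 4 mm: the middle of the surface that is visible of it).
- env.masks_of(thing, camera): "region" (480x640 bool, what is visible of it).
- env.tip_of(thing, camera): "position" ([x, y, z] in m, in world coordinates, good to about 4 mm: a listed point, or the origin of a listed thing).
The state is a dict: "time": time; "joint_pos": joint angles; "qvel": joint speeds; "effort": joint torques, N m; "tcp_pos": TCP position; "tcp_rot": TCP orientation; "ft_force": force on the tool from outside, world axes, zero at the start; "ft_torque": the same for the moment, N m; "gripper_width": finger opening in m.
Only numpy, scipy, OpenCV 4.12 (cv2) and the standard library are available. Lean on these libraries where they do the work, as an engineer would, in place of code of your own. Each camera call takes 0.05 s, during which the arm holds its last target.

## Working session

There is one attempt and no reset: what is moved stays moved. The work goes in short steps, Python scripts to look and compute and a tool call to move; the robot and the scene stay as the last step left them, time stands still between calls to the robot, and variables do not carry over. Pictures are saved under pics/ and viewed, and the job is handed in when it is done.

Besides the shell and the picture viewer there is one more tool, called after "Emit:" by a JSON object that holds its "fn" and its "kwargs", one argument or row to a line. servo_tool: Moves the arm, as the interface text tells. Its arguments: {"type":"object","properties":{"deltas":{"type":"array","items":{"type":"object","properties":{"x":{"type":"number"},"y":{"type":"number"},"z":{"type":"number"},"spin":{"type":"number"},"gripper":{"type":"number"}}}}},"required":["deltas"]}

```bash
ls; mkdir -p pics; python3 - <<'E'
from station import env
import cv2,numpy as np
s=env.observe(); print({k:np.round(v,3) for k,v in s.items()})
for n in("scene","top","wrist"):
    f=env.grab_frame(n); cv2.imwrite(f"pics/a_{n}.png",f)
    p=env.camera_params(n); print(n,np.round(p["mtx"],1).tolist(),np.round(p["R"],3).tolist(),np.round(p["t"],3).tolist())
E
```

```text
pics
{'time': np.float64(0.0), 'joint_pos': array([-1.491,  0.427,  0.074,  1.607, -0.034,  1.111, -0.067]), 'qvel': array([-0.002, -0.001, -0.001,  0.002,  0.   , -0.001,  0.001]), 'effort': array([-1.0000e-03, -9.4981e+01,  3.7600e+00, -4.6351e+01,  1.9000e-02,
        1.0000e-02,  0.0000e+00]), 'tcp_pos': array([0.153, 0.657, 0.231]), 'tcp_rot': array([-3.14 ,  0.   ,  2.913]), 'ft_force': array([-0.208, -0.41 , -0.052]), 'ft_torque': array([-0.023,  0.011, -0.031]), 'gripper_width': np.float64(0.085)}
scene [[451.5, 0.0, 323.2], [0.0, 451.5, 235.5], [0.0, 0.0, 1.0]] [[-0.528, 0.85, 0.002], [0.705, 0.439, -0.557], [-0.474, -0.292, -0.831]] [0.257, -0.313, 1.404]
top [[462.0, 0.0, 315.5], [0.0, 462.0, 238.6], [0.0, 0.0, 1.0]] [[-0.024, -1.0, -0.009], [-0.996, 0.024, -0.082], [0.082, 0.008, -0.997]] [0.01, 0.506, 0.983]
wrist [[380.2, 0.0, 326.0], [0.0, 380.2, 234.4], [0.0, 0.0, 1.0]] [[0.228, 0.974, -0.001], [0.939, -0.22, 0.263], [0.256, -0.061, -0.965]] [-0.674, -0.033, 0.379]
```

View pics/a_scene.png

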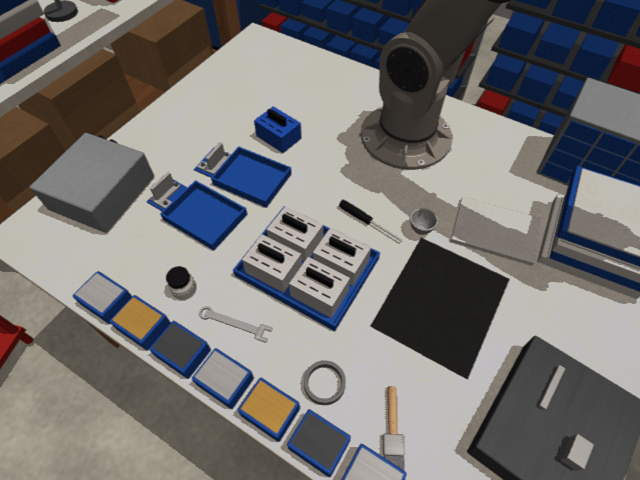

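View pics/a_top.png

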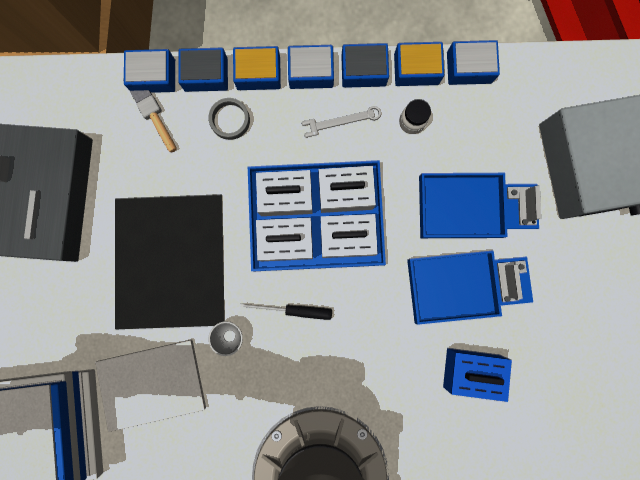

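View pics/a_wrist.png

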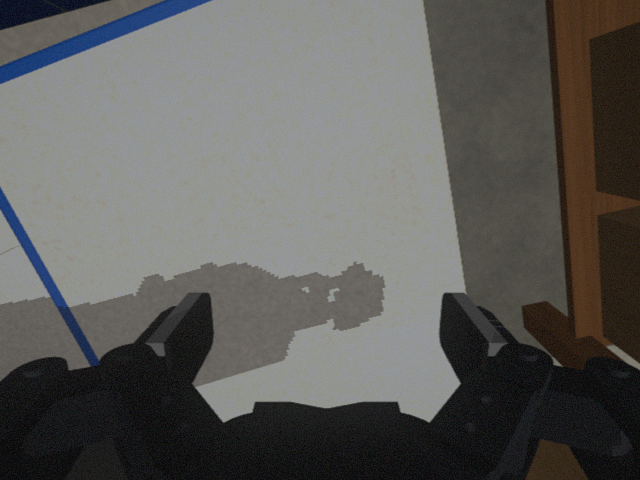

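The stock bin at top px (318,215) holds four aluminium covers. The blue look-alike cover stands apart at (480,375). The mat is at (170,262) and the sorting bins are at (462,205) and (455,288).

```bash
cat > h.py <<'E'
from station import env
import cv2,numpy as np
def pix(cam,P,p=None):
    p=p or env.camera_params(cam); c=np.asarray(P,float)@np.array(p["R"]).T+np.array(p["t"]); u=c@np.array(p["mtx"]).T
    return u[...,:2]/u[...,2:]
def ray(cam,uv,z,p=None):
    p=p or env.camera_params(cam); R=np.array(p["R"]);t=np.array(p["t"]);M=np.array(p["mtx"])
    uv=np.atleast_2d(uv); d=np.linalg.solve(M,np.c_[uv,np.ones(len(uv))].T).T@R; o=-R.T@t
    return o+d*((z-o[2])/d[:,2])[:,None]
def st():
    s=env.observe(); return s
def go(x,y,z,yaw,s=None):
    """deltas in tool axes (cm) from current measured pose; yaw mod pi"""
    s=s or env.observe(); p=s["tcp_pos"]; w=s["tcp_rot"][2]
    d=np.array([x,y,z])-p; 
    dyaw=(yaw-w+np.pi/2)%np.pi-np.pi/2
    X=np.array([np.cos(w),np.sin(w)]);Y=np.array([np.sin(w),-np.cos(w)])
    print("t%.2f pos %s yaw %.3f grip %.3f F %s"%(s["time"],np.round(p,4),w,s["gripper_width"],np.round(s["ft_force"],1)))
    print("delta cm x %.2f y %.2f z %.2f spin %.3f (apply translation first) | j7 %.2f"%(d[:2]@X*100,d[:2]@Y*100,-d[2]*100,-dyaw,s["joint_pos"][6]))
E
python3 - <<'E'
from h import *
f=env.grab_frame("top")
for n in("stock_bin","mat","left_bin","right_bin","cover_1","left_1","right_1","wrench"):
    for a in (env.tip_of(n,"top") or [])[:6]: print(n,"tip",np.round(a["position"],3),round(a["score"],2), pix("top",a["position"]).round())
for a in env.masks_of("cover_1","top"):
    m=a["region"].astype(np.uint8); c,_=cv2.findContours(m,0,2); c=max(c,key=cv2.contourArea); print(round(a["score"],2),m.sum(),cv2.minAreaRect(c))
E
```

```text
stock_bin tip [ 0.558 -0.003 -0.003] 0.75 [316. 216.]
mat tip [ 0.464  0.32  -0.002] 0.93 [171. 262.]
left_bin tip [ 0.575 -0.328  0.002] 0.85 [462. 205.]
left_bin tip [0.604 0.058 0.003] 0.57 [288. 196.]
left_bin tip [ 0.393 -0.301 -0.001] 0.48 [453. 288.]
right_bin tip [ 0.391 -0.3    0.001] 0.87 [453. 289.]
right_bin tip [ 0.499  0.066 -0.001] 0.21 [285. 244.]
cover_1 tip [ 0.609 -0.066  0.005] 0.84 [343. 193.]
cover_1 tip [0.604 0.059 0.005] 0.72 [287. 196.]
cover_1 tip [0.502 0.068 0.002] 0.68 [284. 242.]
cover_1 tip [ 0.508 -0.074  0.005] 0.64 [348. 238.]
cover_1 tip [ 0.211 -0.331  0.001] 0.64 [471. 372.]
wrench tip [ 0.775 -0.068  0.   ] 0.57 [342. 120.]
0.89 2306 ((283.9144287109375, 238.61752319335938), (42.54697799682617, 55.442752838134766), 87.39744567871094)
0.85 2981 ((477.0731201171875, 374.34149169921875), (66.0380630493164, 47.0438346862793), 6.34019136428833)
0.76 2396 ((283.63238525390625, 192.7794189453125), (44.04533386230469, 54.84261703491211), 87.27368927001953)
0.67 2358 ((346.6573486328125, 188.7030487060547), (44.101924896240234, 54.78898239135742), 85.91438293457031)
0.63 2224 ((348.4045715332031, 235.78309631347656), (42.32362747192383, 55.19266891479492), 86.8201675415039)
```

```bash
python3 - <<'E'
import cv2
f=cv2.imread("pics/a_top.png"); cv2.imwrite("pics/a_crop.png",cv2.resize(f[155:280,240:395],None,fx=5,fy=5,interpolation=cv2.INTER_CUBIC)[:600,:775])
cv2.imwrite("pics/a_crop2.png",cv2.resize(f[160:330,400:550],None,fx=3.5,fy=3.5,interpolation=cv2.INTER_CUBIC))
E
```

```text
(no output)
```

View pics/a_crop.png

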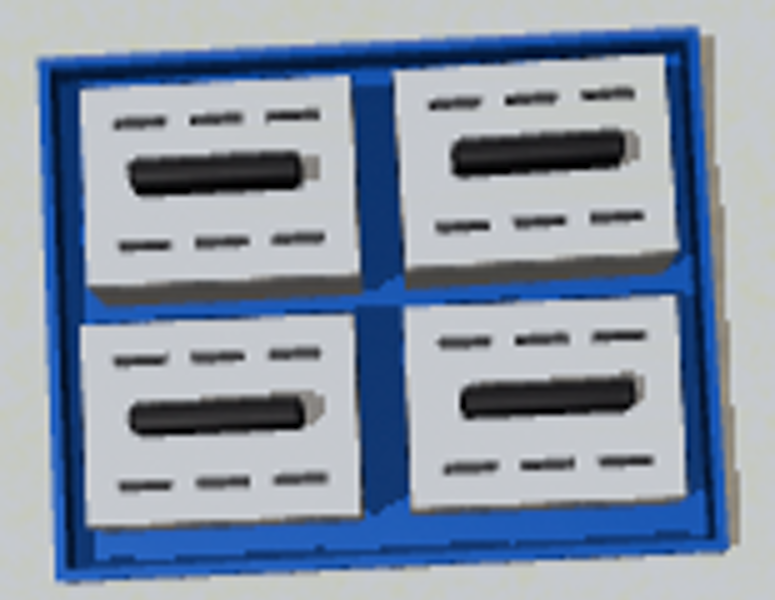

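View pics/a_crop2.png

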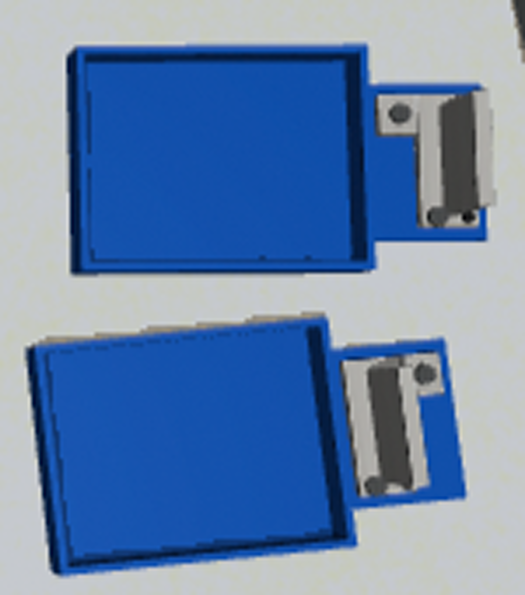

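Samples: the far bin's (top px ~527,205) has its ear on the left with the ear end away, so it is the left-hand bin. The near bin's (~514,282) has its ear on the right, so it is the right-hand bin. Candidate covers are at (283,193), (347,189), (284,239) and (348,236), all aluminium. The blue one at (477,374) is a decoy. Next I'll measure the poses precisely.

```bash
cat >> h.py <<'E'
def rectify(cam,f,z,x0,x1,y0,y1,mm=1.0,p=None):
    """orthographic view of plane z: col = (y1-y)/mm, row=(x1-x)/mm"""
    W=int(round((y1-y0)*1000/mm));H=int(round((x1-x0)*1000/mm))
    src=pix(cam,np.array([[x1,y1,z],[x1,y0,z],[x0,y0,z],[x0,y1,z]]),p).astype(np.float32)
    T=cv2.getPerspectiveTransform(np.array([[0,0],[W,0],[W,H],[0,H]],np.float32),src)
    return cv2.warpPerspective(f,T,(W,H),flags=cv2.INTER_CUBIC|cv2.WARP_INVERSE_MAP)
def rects(mask,x1,y1,mm,amin):
    out=[]
    c,_=cv2.findContours(mask.astype(np.uint8),cv2.RETR_EXTERNAL,cv2.CHAIN_APPROX_NONE)
    for k in c:
        if cv2.contourArea(k)*mm*mm<amin: continue
        b=cv2.boxPoints(cv2.minAreaRect(k)); w=np.c_[x1-(b[:,1]+.5)*mm/1000,y1-(b[:,0]+.5)*mm/1000]
        e=[w[1]-w[0],w[2]-w[1]]; L=max(e,key=np.linalg.norm); a=np.arctan2(L[1],L[0])%np.pi
        out.append((w.mean(0).round(4),round(float(a),3),sorted(np.round([np.linalg.norm(v)*1000 for v in e],0).tolist())))
    return out
def covers(f,cam="top",z=0.07,R=(0.42,0.70,-0.16,0.16),p=None):
    r=rectify(cam,f,z,*R,p=p); h=cv2.cvtColor(r,cv2.COLOR_BGR2HSV)
    m=(h[...,1]<60)&(h[...,2]>150)
    return rects(m,R[1],R[3],1.0,4000),r
E
python3 - <<'E'
from h import *
f=cv2.imread("pics/a_top.png")
o,r=covers(f)
for a in o: print(a)
cv2.imwrite("pics/rect.png",r)
# pulls
r=rectify("top",f,0.098,.42,.70,-.16,.16); h=r.max(2)
for a in rects(h<60,.70,.16,1.0,500): print("pull",a)
for z,n,R in((.03,"bins",(.28,.68,-.45,-.18)),(.032,"stock",(.40,.72,-.18,.17))):
    r=rectify("top",f,z,*R); h=cv2.cvtColor(r,cv2.COLOR_BGR2HSV); m=(h[...,0]>95)&(h[...,0]<130)&(h[...,1]>120)
    if n=="stock": m=cv2.morphologyEx(m.astype(np.uint8),cv2.MORPH_CLOSE,np.ones((9,9)))
    else: m=cv2.morphologyEx(m.astype(np.uint8),cv2.MORPH_OPEN,np.ones((85,85)))
    for a in rects(m,R[1],R[3],1.0,8000): print(n,a)
R=(.28,.65,.15,.48); r=rectify("top",f,.003,*R); 
for a in rects(r.max(2)<70,R[1],R[3],1.0,20000): print("mat",a)
E
```

```text
(array([0.56, 0.  ], dtype=float32), 1.571, [279.0, 319.0])
pull (array([0.5027, 0.062 ], dtype=float32), 1.601, [12.0, 69.0])
pull (array([ 0.5067, -0.071 ], dtype=float32), 1.593, [13.0, 69.0])
pull (array([0.6009, 0.0609], dtype=float32), 1.594, [14.0, 69.0])
pull (array([ 0.606, -0.07 ], dtype=float32), 1.6, [14.0, 69.0])
bins (array([ 0.395, -0.297], dtype=float32), 1.571, [139.0, 185.0])
bins (array([ 0.5705, -0.324 ], dtype=float32), 1.571, [140.0, 187.0])
stock (array([ 0.5562, -0.0039], dtype=float32), 1.593, [228.0, 288.0])
mat (array([0.4664, 0.3229], dtype=float32), 0.012, [239.0, 289.0])
```

View pics/rect.png

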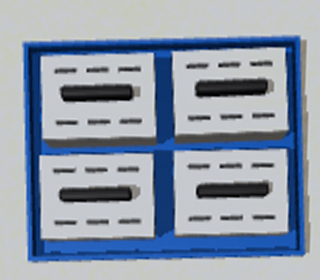

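```bash
cat >> h.py <<'E'
def plan(x,y,z,yaw,s=None):
    """spin first, then translation in the new axes; cm"""
    s=s or env.observe(); p=s["tcp_pos"]; w=s["tcp_rot"][2]
    dyaw=(yaw-w+np.pi/2)%np.pi-np.pi/2; w2=w+dyaw
    d=np.array([x,y,z])-p
    X=np.array([np.cos(w2),np.sin(w2)]);Y=np.array([np.sin(w2),-np.cos(w2)])
    print("t%.2f pos %s rot %s grip %.4f F %s j7 %.2f j1 %.2f"%(s["time"],np.round(p,4),np.round(s["tcp_rot"],3),s["gripper_width"],np.round(s["ft_force"],1),s["joint_pos"][6],s["joint_pos"][0]))
    print("spin %.3f then x %.2f y %.2f z %.2f cm"%(-dyaw,d[:2]@X*100,d[:2]@Y*100,-d[2]*100))
E
python3 - <<'E'
from h import *
plan(.5027,.062,.15,1.601)
E
```

```text
t0.65 pos [0.1531 0.6573 0.2313] rot [-3.142 -0.     2.913] grip 0.0853 F [ 0.1 -0.4 -0.1] j7 -0.07 j1 -1.49
spin 1.312 then x -60.56 y 33.15 z 8.13 cm
```

Emit:
{"fn": "servo_tool", "kwargs": {
  "deltas": [
    {"spin": 0.146},
    {"spin": 0.146},
    {"spin": 0.146},
    {"spin": 0.146},
    {"spin": 0.146},
    {"spin": 0.146},
    {"spin": 0.146},
    {"spin": 0.145},
    {"spin": 0.145},
    {"x": -4,"y": 2.2},
    {"x": -4,"y": 2.2},
    {"x": -4,"y": 2.2}
  ]
}}

```text
invalid input
```

Emit:
{"fn": "servo_tool", "kwargs": {
  "deltas": [
    {"x": -4,"y": 2.2,"z": 0.7},
    {"x": -4,"y": 2.2,"z": 0.7},
    {"x": -4,"y": 2.2,"z": 0.7},
    {"x": -4,"y": 2.2,"z": 0.7},
    {"x": -4,"y": 2.2,"z": 0.7},
    {"x": -4,"y": 2.2,"z": 0.7},
    {"x": -4,"y": 2.2,"z": 0.7},
    {"x": -4,"y": 2.2,"z": 0.7},
    {"x": -4,"y": 2.2,"z": 0.7},
    {"x": -4,"y": 2.2,"z": 0.7},
    {"x": -4,"y": 2.2,"z": 0.7},
    {"x": -4,"y": 2.2,"z": 0.43}
  ]
}}

```text
invalid input
```

```bash
python3 - <<'E'
from h import *
plan(.5027,.062,.15,1.601)
f=env.grab_frame("wrist"); cv2.imwrite("pics/b_wrist.png",f)
E
```

```text
t0.65 pos [0.1531 0.6573 0.2313] rot [-3.142 -0.     2.913] grip 0.0853 F [ 0.1 -0.4 -0.1] j7 -0.07 j1 -1.49
spin 1.312 then x -60.56 y 33.15 z 8.13 cm
```

View pics/b_wrist.png

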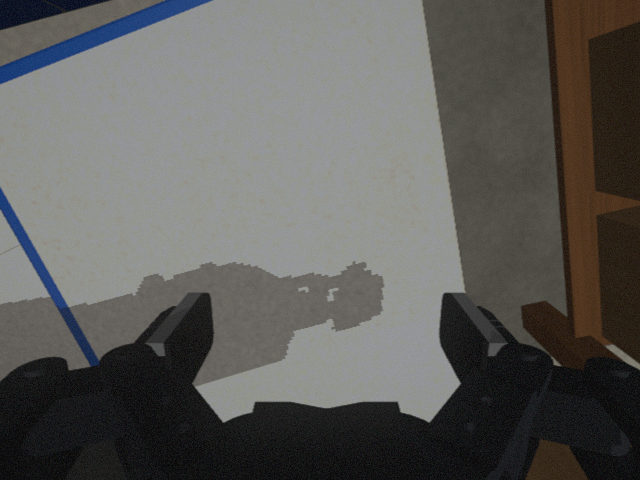

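The call was refused, so the arm hasn't moved. Probably every key has to be given.

Emit:
{"fn": "servo_tool", "kwargs": {
  "deltas": [
    {"x": 0,"y": 0,"z": 0,"spin": 0.146,"gripper": 100},
    {"x": 0,"y": 0,"z": 0,"spin": 0.146,"gripper": 100},
    {"x": 0,"y": 0,"z": 0,"spin": 0.146,"gripper": 100},
    {"x": 0,"y": 0,"z": 0,"spin": 0.146,"gripper": 100},
    {"x": 0,"y": 0,"z": 0,"spin": 0.146,"gripper": 100},
    {"x": 0,"y": 0,"z": 0,"spin": 0.146,"gripper": 100},
    {"x": 0,"y": 0,"z": 0,"spin": 0.146,"gripper": 100},
    {"x": 0,"y": 0,"z": 0,"spin": 0.145,"gripper": 100},
    {"x": 0,"y": 0,"z": 0,"spin": 0.145,"gripper": 100},
    {"x": -4,"y": 2.2,"z": 0,"spin": 0,"gripper": 100},
    {"x": -4,"y": 2.2,"z": 0,"spin": 0,"gripper": 100},
    {"x": -4,"y": 2.2,"z": 0,"spin": 0,"gripper": 100}
  ]
}}

```text
time: 1.9
tcp_pos: [0.2232, 0.5379, 0.2311]
tcp_rot: [3.141, 0.0, 1.601]
ft_force: [0.6, 0.7, 0.4]
gripper_width: 0.0853
```

Emit:
{"fn": "servo_tool", "kwargs": {
  "deltas": [
    {"x": -4,"y": 2.2,"z": 0.7,"spin": 0,"gripper": 100},
    {"x": -4,"y": 2.2,"z": 0.7,"spin": 0,"gripper": 100},
    {"x": -4,"y": 2.2,"z": 0.7,"spin": 0,"gripper": 100},
    {"x": -4,"y": 2.2,"z": 0.7,"spin": 0,"gripper": 100},
    {"x": -4,"y": 2.2,"z": 0.7,"spin": 0,"gripper": 100},
    {"x": -4,"y": 2.2,"z": 0.7,"spin": 0,"gripper": 100},
    {"x": -4,"y": 2.2,"z": 0.7,"spin": 0,"gripper": 100},
    {"x": -4,"y": 2.2,"z": 0.7,"spin": 0,"gripper": 100},
    {"x": -4,"y": 2.2,"z": 0.7,"spin": 0,"gripper": 100},
    {"x": -4,"y": 2.2,"z": 0.7,"spin": 0,"gripper": 100},
    {"x": -4,"y": 2.2,"z": 0.7,"spin": 0,"gripper": 100},
    {"x": -4,"y": 2.2,"z": 0.4,"spin": 0,"gripper": 100}
  ]
}}

```text
time: 3.1
tcp_pos: [0.5015, 0.0659, 0.1501]
tcp_rot: [3.141, -0.0, 1.601]
ft_force: [0.9, 1.6, -0.3]
gripper_width: 0.0855
```

```bash
python3 - <<'E'
from h import *
plan(.5027,.062,.15,1.601)
f=env.grab_frame("wrist"); cv2.imwrite("pics/b1_wrist.png",f)
p=env.camera_params("wrist"); R=(.44,.68,-.12,.14)
r=rectify("wrist",f,0.098,*R,p=p); cv2.imwrite("pics/b1_r.png",r)
for a in rects(r.max(2)<60,R[1],R[3],1.0,500): print("pull",a)
E
```

```text
t3.10 pos [0.5015 0.0659 0.1501] rot [ 3.141 -0.     1.601] grip 0.0855 F [ 0.9  1.6 -0.3] j7 0.02 j1 -0.81
spin 0.000 then x -0.40 y 0.10 z 0.01 cm
pull (array([0.506, 0.057], dtype=float32), 1.588, [10.0, 69.0])
pull (array([ 0.56  , -0.0145], dtype=float32), 0.0, [210.0, 239.0])
pull (array([0.6675, 0.089 ], dtype=float32), 1.571, [24.0, 101.0])
```

View pics/b1_wrist.png

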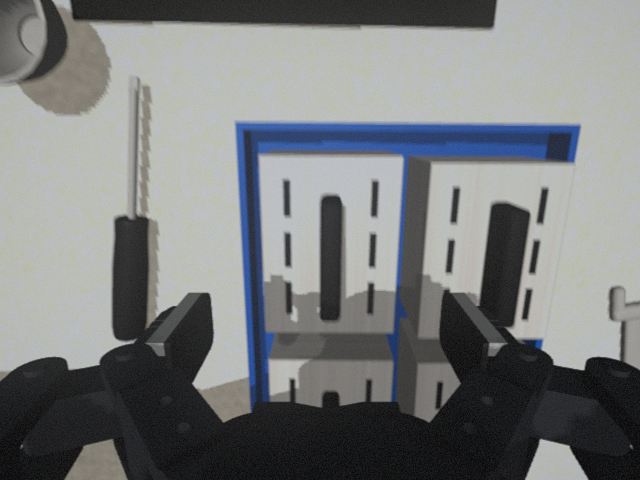

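Emit:
{"fn": "servo_tool", "kwargs": {
  "deltas": [
    {"x": -0.5,"y": 0.2,"z": 1,"spin": 0,"gripper": 100},
    {"x": 0,"y": 0,"z": 2,"spin": 0,"gripper": 100},
    {"x": 0,"y": 0,"z": 2,"spin": 0,"gripper": 100},
    {"x": 0,"y": 0,"z": 1.5,"spin": 0,"gripper": 100},
    {"x": 0,"y": 0,"z": 1.2,"spin": 0,"gripper": 100},
    {"x": 0,"y": 0,"z": 0,"spin": 0,"gripper": 0},
    {"x": 0,"y": 0,"z": 0,"spin": 0,"gripper": 0},
    {"x": 0,"y": 0,"z": 0,"spin": 0,"gripper": 0},
    {"x": 0,"y": 0,"z": 0,"spin": 0,"gripper": 0},
    {"x": 0,"y": 0,"z": 0,"spin": 0,"gripper": 0},
    {"x": 0,"y": 0,"z": 0,"spin": 0,"gripper": 0}
  ]
}}

```text
time: 4.25
tcp_pos: [0.5035, 0.0628, 0.0739]
tcp_rot: [3.141, -0.001, 1.601]
ft_force: [-1.6, -0.4, 7.8]
gripper_width: 0.0107
```

Emit:
{"fn": "servo_tool", "kwargs": {
  "deltas": [
    {"x": 0,"y": 0,"z": -1.5,"spin": 0,"gripper": 0},
    {"x": 0,"y": 0,"z": -3,"spin": 0,"gripper": 0},
    {"x": 0,"y": 0,"z": -3,"spin": 0,"gripper": 0},
    {"x": 0,"y": 0,"z": -3,"spin": 0,"gripper": 0},
    {"x": 0,"y": 0,"z": -3,"spin": 0,"gripper": 0}
  ]
}}

```text
time: 4.75
tcp_pos: [0.5028, 0.0624, 0.2096]
tcp_rot: [-3.141, 0.0, 1.6]
ft_force: [-1.0, 0.2, -2.4]
gripper_width: 0.0111
```

```bash
python3 - <<'E'
from h import *
plan(.532,.374,.205,.012)
go(.532,.374,.205,.012)
f=env.grab_frame("top"); cv2.imwrite("pics/c_top.png",f)
f=env.grab_frame("scene"); cv2.imwrite("pics/c_scene.png",f)
E
```

```text
t4.75 pos [0.5028 0.0624 0.2096] rot [-3.141  0.     1.6  ] grip 0.0111 F [-1.   0.2 -2.4] j7 -0.05 j1 -0.87
spin -1.553 then x -3.29 y 31.12 z 0.46 cm
t4.75 pos [0.5028 0.0624 0.2096] yaw 1.600 grip 0.011 F [-1.   0.2 -2.4]
delta cm x 31.06 y 3.84 z 0.46 spin -1.553 (apply translation first) | j7 -0.05
```

View pics/c_scene.png

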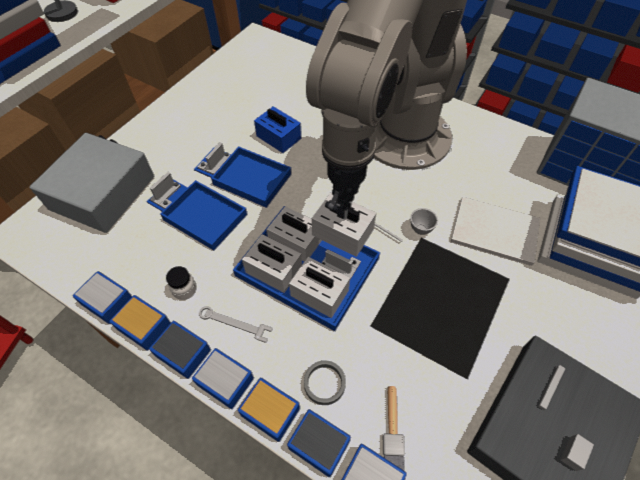

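Cover lifted, and a bracket stands beneath it (scene px 340,262). Carrying the cover to the mat.

Emit:
{"fn": "servo_tool", "kwargs": {
  "deltas": [
    {"x": 3,"y": 0.4,"z": 0,"spin": 0,"gripper": 0},
    {"x": 4,"y": 0.5,"z": 0,"spin": 0,"gripper": 0},
    {"x": 4,"y": 0.5,"z": 0,"spin": 0,"gripper": 0},
    {"x": 4,"y": 0.5,"z": 0,"spin": 0,"gripper": 0},
    {"x": 4,"y": 0.5,"z": 0,"spin": 0,"gripper": 0},
    {"x": 4,"y": 0.5,"z": 0,"spin": 0,"gripper": 0},
    {"x": 4,"y": 0.5,"z": 0,"spin": 0,"gripper": 0},
    {"x": 4,"y": 0.4,"z": 0.4,"spin": 0,"gripper": 0},
    {"x": 0,"y": 0,"z": 0,"spin": -0.14,"gripper": 0},
    {"x": 0,"y": 0,"z": 0,"spin": -0.14,"gripper": 0},
    {"x": 0,"y": 0,"z": 0,"spin": -0.14,"gripper": 0},
    {"x": 0,"y": 0,"z": 0,"spin": -0.14,"gripper": 0}
  ]
}}

```text
time: 6.05
tcp_pos: [0.5313, 0.3734, 0.2032]
tcp_rot: [-3.14, 0.0, 2.167]
ft_force: [-0.5, -0.6, -1.0]
gripper_width: 0.0106
```

Emit:
{"fn": "servo_tool", "kwargs": {
  "deltas": [
    {"x": 0,"y": 0,"z": 0,"spin": -0.142,"gripper": 0},
    {"x": 0,"y": 0,"z": 0,"spin": -0.142,"gripper": 0},
    {"x": 0,"y": 0,"z": 0,"spin": -0.142,"gripper": 0},
    {"x": 0,"y": 0,"z": 0,"spin": -0.142,"gripper": 0},
    {"x": 0,"y": 0,"z": 0,"spin": -0.142,"gripper": 0},
    {"x": 0,"y": 0,"z": 0,"spin": -0.142,"gripper": 0},
    {"x": 0,"y": 0,"z": 0,"spin": -0.141,"gripper": 0},
    {"x": 0,"y": 0,"z": 0,"spin": 0,"gripper": 0}
  ]
}}

```text
time: 6.85
tcp_pos: [0.5315, 0.3732, 0.2034]
tcp_rot: [-3.141, -0.001, -3.127]
ft_force: [-0.6, -0.1, -1.5]
gripper_width: 0.0106
```

```bash
python3 - <<'E'
from h import *
plan(.532,.374,.073,.012)
f=env.grab_frame("scene"); cv2.imwrite("pics/d_scene.png",f)
f=env.grab_frame("top"); cv2.imwrite("pics/d_top.png",f)
E
```

```text
t6.85 pos [0.5315 0.3732 0.2034] rot [-3.141e+00 -1.000e-03 -3.127e+00] grip 0.0106 F [-0.6 -0.1 -1.5] j7 0.96 j1 -0.88
spin 0.003 then x -0.05 y 0.08 z 13.04 cm
```

View pics/d_top.png

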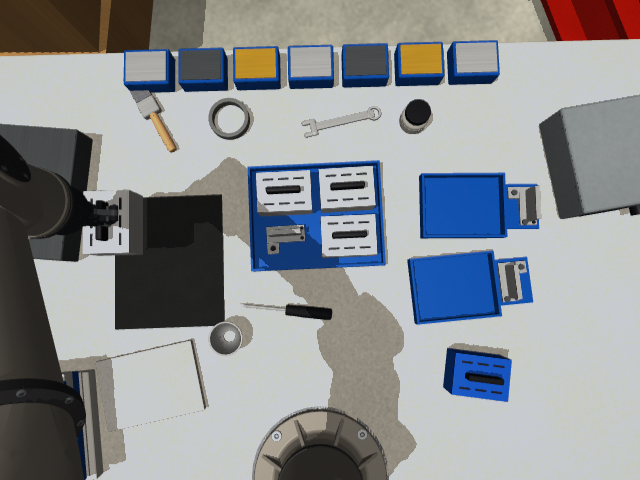

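Emit:
{"fn": "servo_tool", "kwargs": {
  "deltas": [
    {"x": 0,"y": 0,"z": 2,"spin": 0,"gripper": 0},
    {"x": 0,"y": 0,"z": 3,"spin": 0,"gripper": 0},
    {"x": 0,"y": 0,"z": 3,"spin": 0,"gripper": 0},
    {"x": 0,"y": 0,"z": 2.5,"spin": 0,"gripper": 0},
    {"x": 0,"y": 0,"z": 1.5,"spin": 0,"gripper": 0},
    {"x": 0,"y": 0,"z": 0.7,"spin": 0,"gripper": 0},
    {"x": 0,"y": 0,"z": 0.3,"spin": 0,"gripper": 0},
    {"x": 0,"y": 0,"z": 0.1,"spin": 0,"gripper": 0}
  ]
}}

```text
time: 7.75
tcp_pos: [0.5322, 0.3739, 0.0739]
tcp_rot: [3.141, 0.001, -3.13]
ft_force: [0.2, -0.1, -2.2]
gripper_width: 0.0107
```

Emit:
{"fn": "servo_tool", "kwargs": {
  "deltas": [
    {"x": 0,"y": 0,"z": 0.1,"spin": 0,"gripper": 0},
    {"x": 0,"y": 0,"z": 0,"spin": 0,"gripper": 100},
    {"x": 0,"y": 0,"z": 0,"spin": 0,"gripper": 100},
    {"x": 0,"y": 0,"z": 0,"spin": 0,"gripper": 100},
    {"x": 0,"y": 0,"z": 0,"spin": 0,"gripper": 100},
    {"x": 0,"y": 0,"z": -2,"spin": 0,"gripper": 100},
    {"x": 0,"y": 0,"z": -3,"spin": 0,"gripper": 100},
    {"x": 0,"y": 0,"z": -3,"spin": 0,"gripper": 100},
    {"x": 0,"y": 0,"z": 0,"spin": 0,"gripper": 100}
  ]
}}

```text
time: 8.65
tcp_pos: [0.5336, 0.3747, 0.1565]
tcp_rot: [3.138, 0.005, -3.13]
ft_force: [0.3, 0.2, -0.0]
gripper_width: 0.0853
```

```bash
cat >> h.py <<'E'
def pulls(f,z=0.098,R=(.42,.70,-.16,.16),cam="top",p=None):
    r=rectify(cam,f,z,*R,p=p); return rects(r.max(2)<60,R[1],R[3],1.0,400)
E
python3 - <<'E'
from h import *
f=env.grab_frame("top"); cv2.imwrite("pics/e_top.png",f)
for a in pulls(f): print(a)
plan(.6009,.0609,.15,1.597)
go(.6009,.0609,.15,1.597)
E
```

```text
(array([ 0.5067, -0.071 ], dtype=float32), 1.593, [13.0, 69.0])
(array([0.6009, 0.0609], dtype=float32), 1.594, [14.0, 69.0])
(array([ 0.606, -0.07 ], dtype=float32), 1.6, [14.0, 69.0])
t8.70 pos [0.5327 0.3743 0.1545] rot [ 3.139e+00  3.000e-03 -3.130e+00] grip 0.0854 F [ 0.3  0.3 -0.9] j7 0.97 j1 -0.87
spin 1.557 then x -31.50 y 5.99 z 0.45 cm
t8.70 pos [0.5327 0.3743 0.1545] yaw -3.130 grip 0.085 F [ 0.3  0.3 -0.9]
delta cm x -6.44 y -31.42 z 0.45 spin 1.557 (apply translation first) | j7 0.97
```

View pics/e_top.png

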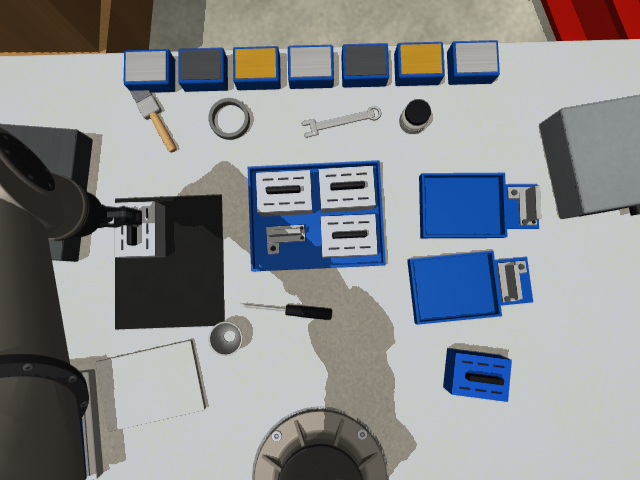

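Emit:
{"fn": "servo_tool", "kwargs": {
  "deltas": [
    {"x": -0.8,"y": -3.9,"z": 0,"spin": 0,"gripper": 100},
    {"x": -0.8,"y": -3.9,"z": 0,"spin": 0,"gripper": 100},
    {"x": -0.8,"y": -3.9,"z": 0,"spin": 0,"gripper": 100},
    {"x": -0.8,"y": -3.9,"z": 0,"spin": 0,"gripper": 100},
    {"x": -0.8,"y": -3.9,"z": 0,"spin": 0,"gripper": 100},
    {"x": -0.8,"y": -3.9,"z": 0,"spin": 0,"gripper": 100},
    {"x": -0.8,"y": -4,"z": 0,"spin": 0,"gripper": 100},
    {"x": -0.8,"y": -4,"z": 0,"spin": 0,"gripper": 100},
    {"x": 0,"y": 0,"z": 0,"spin": 0.142,"gripper": 100},
    {"x": 0,"y": 0,"z": 0,"spin": 0.142,"gripper": 100},
    {"x": 0,"y": 0,"z": 0,"spin": 0.142,"gripper": 100},
    {"x": 0,"y": 0,"z": 0,"spin": 0.142,"gripper": 100}
  ]
}}

```text
time: 9.9
tcp_pos: [0.5991, 0.0601, 0.1514]
tcp_rot: [-3.141, -0.001, 2.579]
ft_force: [-0.1, 1.1, 0.1]
gripper_width: 0.0854
```

Emit:
{"fn": "servo_tool", "kwargs": {
  "deltas": [
    {"x": 0,"y": 0,"z": 0,"spin": 0.142,"gripper": 100},
    {"x": 0,"y": 0,"z": 0,"spin": 0.142,"gripper": 100},
    {"x": 0,"y": 0,"z": 0,"spin": 0.142,"gripper": 100},
    {"x": 0,"y": 0,"z": 0,"spin": 0.142,"gripper": 100},
    {"x": 0,"y": 0,"z": 0,"spin": 0.142,"gripper": 100},
    {"x": 0,"y": 0,"z": 0,"spin": 0.142,"gripper": 100},
    {"x": 0,"y": 0,"z": 0,"spin": 0.137,"gripper": 100}
  ]
}}

```text
time: 10.6
tcp_pos: [0.5991, 0.0603, 0.1515]
tcp_rot: [-3.141, 0.001, 1.591]
ft_force: [-0.8, 0.9, -0.2]
gripper_width: 0.0856
```

```bash
python3 - <<'E'
from h import *
f=env.grab_frame("wrist"); cv2.imwrite("pics/f_wrist.png",f)
p=env.camera_params("wrist")
for a in pulls(f,cam="wrist",p=p,R=(.52,.68,-.12,.14)): print(a)
plan(.6009,.0609,.073,1.597)
E
```

```text
(array([0.5265, 0.0115], dtype=float32), 1.571, [12.0, 52.0])
(array([0.6023, 0.064 ], dtype=float32), 1.586, [11.0, 71.0])
(array([ 0.6 , -0.04], dtype=float32), 1.571, [159.0, 159.0])
t10.65 pos [0.5991 0.0604 0.1514] rot [-3.140e+00  1.000e-03  1.582e+00] grip 0.0854 F [ 0.5  1.1 -0.5] j7 0.12 j1 -0.71
spin -0.015 then x 0.04 y 0.18 z 7.84 cm
```

View pics/f_wrist.png

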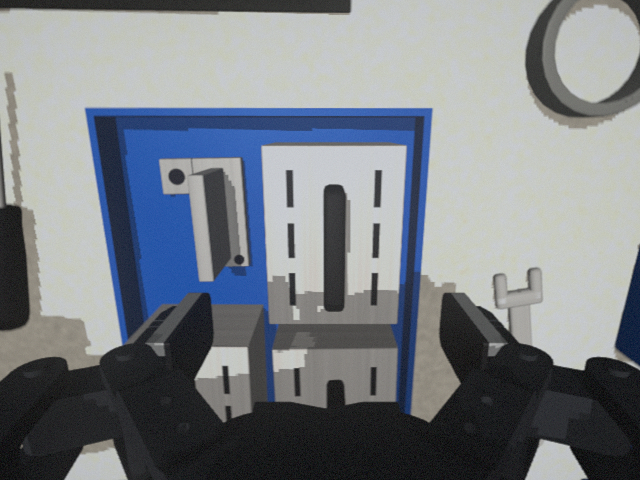

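The pull is centred at wrist px (335,248). The uncovered bracket at (210,215) shows its ear on the left with the ear end away, so it is left-hand. Gripping.

Emit:
{"fn": "servo_tool", "kwargs": {
  "deltas": [
    {"x": 0.1,"y": 0.2,"z": 1,"spin": -0.015,"gripper": 100},
    {"x": 0,"y": 0,"z": 2,"spin": 0,"gripper": 100},
    {"x": 0,"y": 0,"z": 2,"spin": 0,"gripper": 100},
    {"x": 0,"y": 0,"z": 1.6,"spin": 0,"gripper": 100},
    {"x": 0,"y": 0,"z": 1.2,"spin": 0,"gripper": 100},
    {"x": 0,"y": 0,"z": 0,"spin": 0,"gripper": 0},
    {"x": 0,"y": 0,"z": 0,"spin": 0,"gripper": 0},
    {"x": 0,"y": 0,"z": 0,"spin": 0,"gripper": 0},
    {"x": 0,"y": 0,"z": 0,"spin": 0,"gripper": 0},
    {"x": 0,"y": 0,"z": 0,"spin": 0,"gripper": 0},
    {"x": 0,"y": 0,"z": 0,"spin": 0,"gripper": 0}
  ]
}}

```text
time: 11.75
tcp_pos: [0.6017, 0.0616, 0.0746]
tcp_rot: [3.141, -0.0, 1.612]
ft_force: [1.2, 0.2, 1.4]
gripper_width: 0.011
```

Emit:
{"fn": "servo_tool", "kwargs": {
  "deltas": [
    {"x": 0,"y": 0,"z": -1.5,"spin": 0,"gripper": 0},
    {"x": 0,"y": 0,"z": -3,"spin": 0,"gripper": 0},
    {"x": 0,"y": 0,"z": -3,"spin": 0,"gripper": 0},
    {"x": 0,"y": 0,"z": -3,"spin": 0,"gripper": 0},
    {"x": 0,"y": 0,"z": -3,"spin": 0,"gripper": 0}
  ]
}}

```text
time: 12.25
tcp_pos: [0.6013, 0.0611, 0.2116]
tcp_rot: [3.141, 0.0, 1.611]
ft_force: [0.3, 0.3, -2.1]
gripper_width: 0.0108
```

```bash
python3 - <<'E'
from h import *
m=np.array([.4664,.3229]);c,s=np.cos(.012),np.sin(.012)
for a in(.066,-.066):
  for b in (.05,-.05): print(m+[c*a-s*b,s*a+c*b])
go(.533,.274,.205,.012)
f=env.grab_frame("top"); cv2.imwrite("pics/g_top.png",f)
E
```

```text
[0.53179526 0.37368838]
[0.53299523 0.27369558]
[0.39980477 0.37210442]
[0.40100474 0.27211162]
t12.25 pos [0.6013 0.0611 0.2116] yaw 1.611 grip 0.011 F [ 0.3  0.3 -2.1]
delta cm x 21.55 y -5.96 z 0.66 spin -1.542 (apply translation first) | j7 0.11
```

View pics/g_top.png

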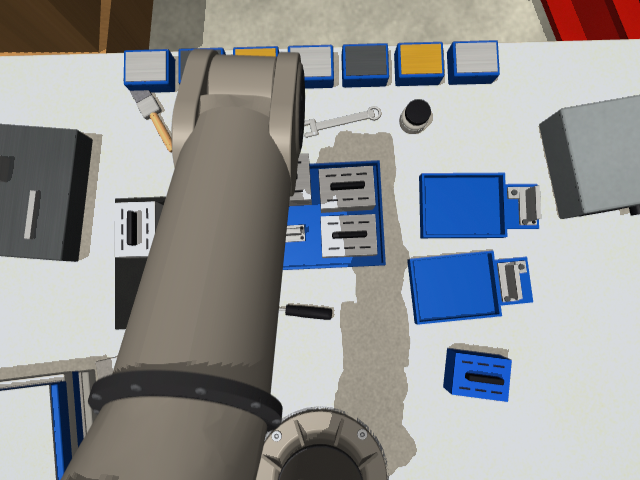

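Emit:
{"fn": "servo_tool", "kwargs": {
  "deltas": [
    {"x": 3,"y": -0.8,"z": 0,"spin": 0,"gripper": 0},
    {"x": 3.7,"y": -1.0,"z": 0,"spin": 0,"gripper": 0},
    {"x": 3.7,"y": -1.0,"z": 0,"spin": 0,"gripper": 0},
    {"x": 3.7,"y": -1.0,"z": 0,"spin": 0,"gripper": 0},
    {"x": 3.7,"y": -1.0,"z": 0,"spin": 0,"gripper": 0},
    {"x": 3.7,"y": -1.1,"z": 0.6,"spin": 0,"gripper": 0},
    {"x": 0,"y": 0,"z": 0,"spin": -0.14,"gripper": 0},
    {"x": 0,"y": 0,"z": 0,"spin": -0.14,"gripper": 0},
    {"x": 0,"y": 0,"z": 0,"spin": -0.14,"gripper": 0},
    {"x": 0,"y": 0,"z": 0,"spin": -0.14,"gripper": 0},
    {"x": 0,"y": 0,"z": 0,"spin": -0.14,"gripper": 0},
    {"x": 0,"y": 0,"z": 0,"spin": -0.14,"gripper": 0}
  ]
}}

```text
time: 13.5
tcp_pos: [0.5338, 0.2735, 0.2042]
tcp_rot: [3.141, 0.0, 2.457]
ft_force: [0.3, 0.2, -1.6]
gripper_width: 0.0109
```

Emit:
{"fn": "servo_tool", "kwargs": {
  "deltas": [
    {"x": 0,"y": 0,"z": 0,"spin": -0.14,"gripper": 0},
    {"x": 0,"y": 0,"z": 0,"spin": -0.14,"gripper": 0},
    {"x": 0,"y": 0,"z": 0,"spin": -0.14,"gripper": 0},
    {"x": 0,"y": 0,"z": 0,"spin": -0.14,"gripper": 0},
    {"x": 0,"y": 0,"z": 0,"spin": -0.142,"gripper": 0},
    {"x": 0,"y": 0,"z": 0,"spin": 0,"gripper": 0}
  ]
}}

```text
time: 14.1
tcp_pos: [0.5339, 0.2734, 0.2041]
tcp_rot: [3.142, 0.0, -3.127]
ft_force: [0.0, 0.6, -1.8]
gripper_width: 0.0108
```

```bash
python3 - <<'E'
from h import *
plan(.533,.274,.073,.012)
f=env.grab_frame("wrist"); cv2.imwrite("pics/h_wrist.png",f)
E
```

```text
t14.10 pos [0.5339 0.2734 0.2041] rot [ 3.142  0.    -3.127] grip 0.0108 F [ 0.   0.6 -1.8] j7 1.12 j1 -0.83
spin 0.002 then x 0.09 y 0.06 z 13.11 cm
```

View pics/h_wrist.png

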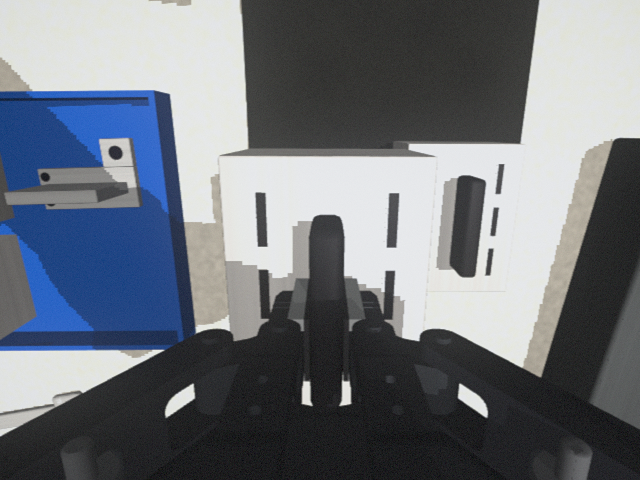

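Emit:
{"fn": "servo_tool", "kwargs": {
  "deltas": [
    {"x": 0,"y": 0,"z": 2,"spin": 0,"gripper": 0},
    {"x": 0,"y": 0,"z": 3,"spin": 0,"gripper": 0},
    {"x": 0,"y": 0,"z": 3,"spin": 0,"gripper": 0},
    {"x": 0,"y": 0,"z": 2.5,"spin": 0,"gripper": 0},
    {"x": 0,"y": 0,"z": 1.5,"spin": 0,"gripper": 0},
    {"x": 0,"y": 0,"z": 0.7,"spin": 0,"gripper": 0},
    {"x": 0,"y": 0,"z": 0.4,"spin": 0,"gripper": 0},
    {"x": 0,"y": 0,"z": 0.1,"spin": 0,"gripper": 0},
    {"x": 0,"y": 0,"z": 0,"spin": 0,"gripper": 0}
  ]
}}

```text
time: 15.05
tcp_pos: [0.5343, 0.2742, 0.0725]
tcp_rot: [3.141, 0.001, -3.13]
ft_force: [-1.3, 0.0, 1.5]
gripper_width: 0.0109
```

Emit:
{"fn": "servo_tool", "kwargs": {
  "deltas": [
    {"x": 0,"y": 0,"z": 0,"spin": 0,"gripper": 100},
    {"x": 0,"y": 0,"z": 0,"spin": 0,"gripper": 100},
    {"x": 0,"y": 0,"z": 0,"spin": 0,"gripper": 100},
    {"x": 0,"y": 0,"z": 0,"spin": 0,"gripper": 100},
    {"x": 0,"y": 0,"z": -2,"spin": 0,"gripper": 100},
    {"x": 0,"y": 0,"z": -3,"spin": 0,"gripper": 100},
    {"x": 0,"y": 0,"z": -3,"spin": 0,"gripper": 100},
    {"x": 0,"y": 0,"z": 0,"spin": 0,"gripper": 100}
  ]
}}

```text
time: 15.85
tcp_pos: [0.5357, 0.2747, 0.1551]
tcp_rot: [3.138, 0.005, -3.13]
ft_force: [0.3, -0.2, 0.0]
gripper_width: 0.0855
```

```bash
python3 - <<'E'
from h import *
f=env.grab_frame("top"); cv2.imwrite("pics/i_top.png",f)
for a in pulls(f): print(a)
go(.5067,-.071,.15,1.593)
E
```

```text
(array([ 0.5069, -0.071 ], dtype=float32), 1.592, [12.0, 69.0])
(array([ 0.606 , -0.0701], dtype=float32), 1.601, [14.0, 69.0])
t15.90 pos [0.5348 0.2744 0.1531] yaw -3.130 grip 0.085 F [-0.   0.4 -0.5]
delta cm x 3.22 y -34.50 z 0.31 spin 1.561 (apply translation first) | j7 1.14
```

View pics/i_top.png

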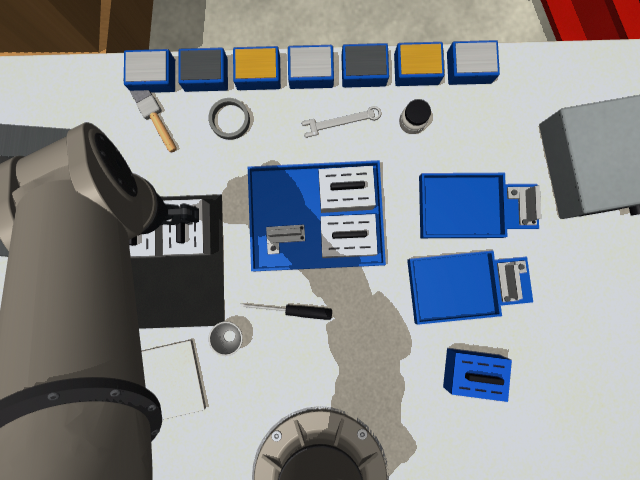

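The second cover hid nothing. Going to the third cover at top px (350,234).

Emit:
{"fn": "servo_tool", "kwargs": {
  "deltas": [
    {"x": 0.3,"y": -3.7,"z": 0,"spin": 0,"gripper": 100},
    {"x": 0.3,"y": -3.8,"z": 0,"spin": 0,"gripper": 100},
    {"x": 0.3,"y": -3.8,"z": 0,"spin": 0,"gripper": 100},
    {"x": 0.3,"y": -3.8,"z": 0,"spin": 0,"gripper": 100},
    {"x": 0.4,"y": -3.8,"z": 0,"spin": 0,"gripper": 100},
    {"x": 0.4,"y": -3.9,"z": 0,"spin": 0,"gripper": 100},
    {"x": 0.4,"y": -3.9,"z": 0,"spin": 0,"gripper": 100},
    {"x": 0.4,"y": -3.9,"z": 0,"spin": 0,"gripper": 100},
    {"x": 0.4,"y": -3.9,"z": 0.3,"spin": 0,"gripper": 100},
    {"x": 0,"y": 0,"z": 0,"spin": 0.142,"gripper": 100},
    {"x": 0,"y": 0,"z": 0,"spin": 0.142,"gripper": 100},
    {"x": 0,"y": 0,"z": 0,"spin": 0.142,"gripper": 100}
  ]
}}

```text
time: 17.1
tcp_pos: [0.5054, -0.072, 0.1475]
tcp_rot: [-3.141, -0.001, 2.721]
ft_force: [0.2, 0.2, 0.2]
gripper_width: 0.0853
```

Emit:
{"fn": "servo_tool", "kwargs": {
  "deltas": [
    {"x": 0,"y": 0,"z": 0,"spin": 0.142,"gripper": 100},
    {"x": 0,"y": 0,"z": 0,"spin": 0.142,"gripper": 100},
    {"x": 0,"y": 0,"z": 0,"spin": 0.142,"gripper": 100},
    {"x": 0,"y": 0,"z": 0,"spin": 0.142,"gripper": 100},
    {"x": 0,"y": 0,"z": 0,"spin": 0.142,"gripper": 100},
    {"x": 0,"y": 0,"z": 0,"spin": 0.142,"gripper": 100},
    {"x": 0,"y": 0,"z": 0,"spin": 0.142,"gripper": 100},
    {"x": 0,"y": 0,"z": 0,"spin": 0.141,"gripper": 100}
  ]
}}

```text
time: 17.9
tcp_pos: [0.5055, -0.0716, 0.1476]
tcp_rot: [-3.14, 0.001, 1.587]
ft_force: [0.0, 0.8, 0.2]
gripper_width: 0.0853
```

```bash
python3 - <<'E'
from h import *
f=env.grab_frame("wrist"); cv2.imwrite("pics/j_wrist.png",f)
p=env.camera_params("wrist")
for a in pulls(f,cam="wrist",p=p,R=(.44,.68,-.14,.14)): print(a)
plan(.507,-.071,.073,1.592)
E
```

```text
(array([ 0.5065, -0.069 ], dtype=float32), 1.571, [10.0, 71.0])
(array([ 0.6013, -0.0695], dtype=float32), 1.594, [21.0, 70.0])
(array([ 0.6162, -0.1308], dtype=float32), 2.69, [48.0, 122.0])
(array([0.56 , 0.017], dtype=float32), 1.571, [239.0, 245.0])
t17.95 pos [ 0.5055 -0.0715  0.1475] rot [-3.140e+00  1.000e-03  1.578e+00] grip 0.0853 F [-0.2 -0.1 -0.7] j7 0.34 j1 -0.63
spin -0.014 then x 0.05 y 0.15 z 7.45 cm
```

View pics/j_wrist.png

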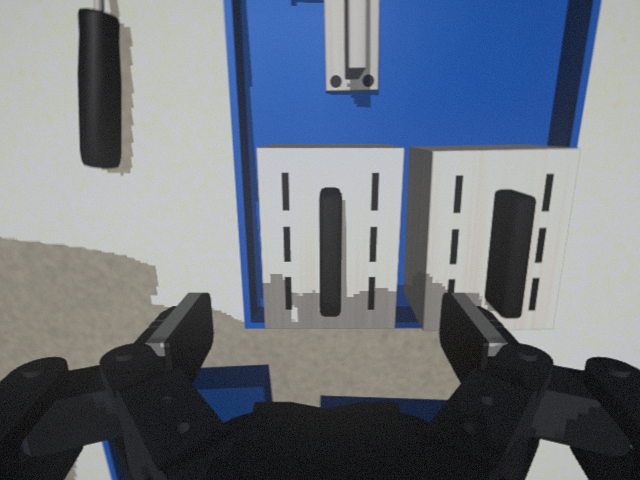

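Emit:
{"fn": "servo_tool", "kwargs": {
  "deltas": [
    {"x": 0.1,"y": 0.1,"z": 1,"spin": -0.014,"gripper": 100},
    {"x": 0,"y": 0,"z": 2,"spin": 0,"gripper": 100},
    {"x": 0,"y": 0,"z": 2,"spin": 0,"gripper": 100},
    {"x": 0,"y": 0,"z": 1.5,"spin": 0,"gripper": 100},
    {"x": 0,"y": 0,"z": 0.9,"spin": 0,"gripper": 100},
    {"x": 0,"y": 0,"z": 0,"spin": 0,"gripper": 0},
    {"x": 0,"y": 0,"z": 0,"spin": 0,"gripper": 0},
    {"x": 0,"y": 0,"z": 0,"spin": 0,"gripper": 0},
    {"x": 0,"y": 0,"z": 0,"spin": 0,"gripper": 0},
    {"x": 0,"y": 0,"z": 0,"spin": 0,"gripper": 0},
    {"x": 0,"y": 0,"z": 0,"spin": 0,"gripper": 0}
  ]
}}

```text
time: 19.05
tcp_pos: [0.5073, -0.0704, 0.0748]
tcp_rot: [3.141, -0.0, 1.607]
ft_force: [0.2, 1.0, 7.0]
gripper_width: 0.0109
```

Emit:
{"fn": "servo_tool", "kwargs": {
  "deltas": [
    {"x": 0,"y": 0,"z": -1.5,"spin": 0,"gripper": 0},
    {"x": 0,"y": 0,"z": -3,"spin": 0,"gripper": 0},
    {"x": 0,"y": 0,"z": -3,"spin": 0,"gripper": 0},
    {"x": 0,"y": 0,"z": -3,"spin": 0,"gripper": 0},
    {"x": 0,"y": 0,"z": -3,"spin": 0,"gripper": 0}
  ]
}}

```text
time: 19.55
tcp_pos: [0.5065, -0.0709, 0.2113]
tcp_rot: [-3.141, 0.0, 1.606]
ft_force: [-0.0, -0.9, -1.5]
gripper_width: 0.0111
```

```bash
python3 - <<'E'
from h import *
go(.40,.373,.205,.012)
f=env.grab_frame("scene"); cv2.imwrite("pics/k_scene.png",f)
E
```

```text
t19.55 pos [ 0.5065 -0.0709  0.2113] yaw 1.606 grip 0.011 F [-0.  -0.9 -1.5]
delta cm x 44.74 y -9.09 z 0.63 spin -1.548 (apply translation first) | j7 0.27
```

View pics/k_scene.png

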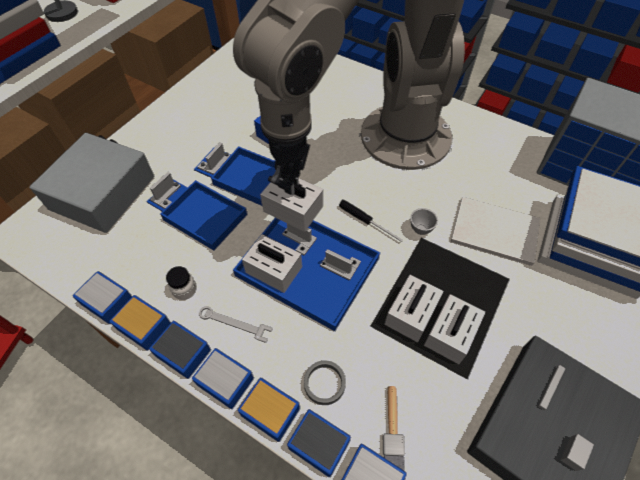

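Emit:
{"fn": "servo_tool", "kwargs": {
  "deltas": [
    {"x": 3.2,"y": -0.7,"z": 0,"spin": 0,"gripper": 0},
    {"x": 3.7,"y": -0.7,"z": 0,"spin": 0,"gripper": 0},
    {"x": 3.7,"y": -0.7,"z": 0,"spin": 0,"gripper": 0},
    {"x": 3.8,"y": -0.8,"z": 0,"spin": 0,"gripper": 0},
    {"x": 3.8,"y": -0.8,"z": 0,"spin": 0,"gripper": 0},
    {"x": 3.8,"y": -0.8,"z": 0,"spin": 0,"gripper": 0},
    {"x": 3.8,"y": -0.8,"z": 0,"spin": 0,"gripper": 0},
    {"x": 3.8,"y": -0.8,"z": 0,"spin": 0,"gripper": 0},
    {"x": 3.8,"y": -0.8,"z": 0,"spin": 0,"gripper": 0},
    {"x": 3.8,"y": -0.8,"z": 0,"spin": 0,"gripper": 0},
    {"x": 3.8,"y": -0.7,"z": 0,"spin": 0,"gripper": 0},
    {"x": 3.7,"y": -0.7,"z": 0.6,"spin": 0,"gripper": 0}
  ]
}}

```text
time: 20.8
tcp_pos: [0.3997, 0.3745, 0.2046]
tcp_rot: [3.141, -0.001, 1.607]
ft_force: [0.2, -0.6, -2.2]
gripper_width: 0.0104
```

Emit:
{"fn": "servo_tool", "kwargs": {
  "deltas": [
    {"x": 0,"y": 0,"z": 0,"spin": -0.14,"gripper": 0},
    {"x": 0,"y": 0,"z": 0,"spin": -0.14,"gripper": 0},
    {"x": 0,"y": 0,"z": 0,"spin": -0.14,"gripper": 0},
    {"x": 0,"y": 0,"z": 0,"spin": -0.14,"gripper": 0},
    {"x": 0,"y": 0,"z": 0,"spin": -0.14,"gripper": 0},
    {"x": 0,"y": 0,"z": 0,"spin": -0.14,"gripper": 0},
    {"x": 0,"y": 0,"z": 0,"spin": -0.14,"gripper": 0},
    {"x": 0,"y": 0,"z": 0,"spin": -0.14,"gripper": 0},
    {"x": 0,"y": 0,"z": 0,"spin": -0.14,"gripper": 0},
    {"x": 0,"y": 0,"z": 0,"spin": -0.14,"gripper": 0},
    {"x": 0,"y": 0,"z": 0,"spin": -0.146,"gripper": 0},
    {"x": 0,"y": 0,"z": 0,"spin": 0,"gripper": 0}
  ]
}}

```text
time: 22.0
tcp_pos: [0.4002, 0.3725, 0.2039]
tcp_rot: [-3.142, 0.0, -3.128]
ft_force: [-0.5, 0.0, -1.8]
gripper_width: 0.0108
```

```bash
python3 - <<'E'
from h import *
plan(.40,.373,.073,.012)
f=env.grab_frame("scene"); cv2.imwrite("pics/l_scene.png",f)
E
```

```text
t22.00 pos [0.4002 0.3725 0.2039] rot [-3.142  0.    -3.128] grip 0.0108 F [-0.5  0.  -1.8] j7 0.81 j1 -1.13
spin 0.001 then x 0.02 y 0.05 z 13.09 cm
```

View pics/l_scene.png

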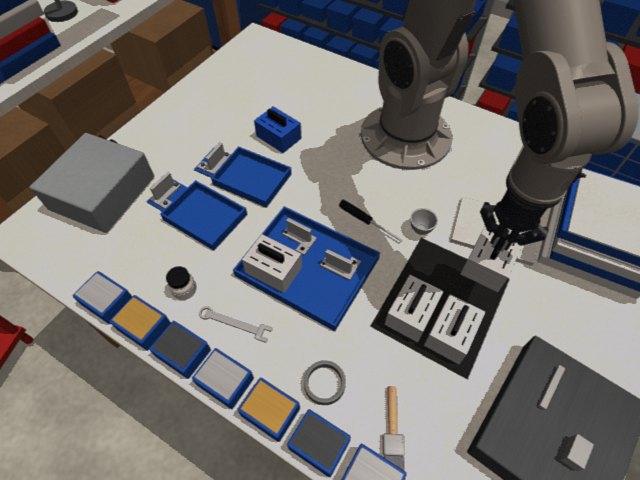

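Emit:
{"fn": "servo_tool", "kwargs": {
  "deltas": [
    {"x": 0,"y": 0,"z": 2,"spin": 0,"gripper": 0},
    {"x": 0,"y": 0,"z": 3,"spin": 0,"gripper": 0},
    {"x": 0,"y": 0,"z": 3,"spin": 0,"gripper": 0},
    {"x": 0,"y": 0,"z": 2.5,"spin": 0,"gripper": 0},
    {"x": 0,"y": 0,"z": 1.5,"spin": 0,"gripper": 0},
    {"x": 0,"y": 0,"z": 0.7,"spin": 0,"gripper": 0},
    {"x": 0,"y": 0,"z": 0.4,"spin": 0,"gripper": 0},
    {"x": 0,"y": 0,"z": 0.1,"spin": 0,"gripper": 0},
    {"x": 0,"y": 0,"z": 0,"spin": 0,"gripper": 0}
  ]
}}

```text
time: 22.95
tcp_pos: [0.3999, 0.3729, 0.0727]
tcp_rot: [3.141, -0.0, -3.133]
ft_force: [-7.2, -5.4, 13.6]
gripper_width: 0.0107
```

Emit:
{"fn": "servo_tool", "kwargs": {
  "deltas": [
    {"x": 0,"y": 0,"z": 0,"spin": 0,"gripper": 100},
    {"x": 0,"y": 0,"z": 0,"spin": 0,"gripper": 100},
    {"x": 0,"y": 0,"z": 0,"spin": 0,"gripper": 100},
    {"x": 0,"y": 0,"z": 0,"spin": 0,"gripper": 100},
    {"x": 0,"y": 0,"z": -2,"spin": 0,"gripper": 100},
    {"x": 0,"y": 0,"z": -3,"spin": 0,"gripper": 100},
    {"x": 0,"y": 0,"z": -3,"spin": 0,"gripper": 100},
    {"x": 0,"y": 0,"z": 0,"spin": 0,"gripper": 100}
  ]
}}

```text
time: 23.75
tcp_pos: [0.4014, 0.3743, 0.1548]
tcp_rot: [3.137, 0.003, -3.131]
ft_force: [0.8, 0.3, 0.5]
gripper_width: 0.0855
```

```bash
python3 - <<'E'
from h import *
f=env.grab_frame("top"); cv2.imwrite("pics/m_top.png",f)
for a in pulls(f): print(a)
go(.606,-.07,.15,1.60)
E
```

```text
(array([ 0.606, -0.07 ], dtype=float32), 1.6, [14.0, 69.0])
(array([ 0.5471, -0.0033], dtype=float32), 1.592, [200.0, 257.0])
t23.80 pos [0.4007 0.3738 0.153 ] yaw -3.131 grip 0.086 F [-0.8 -0.9 -0.6]
delta cm x -20.04 y -44.60 z 0.30 spin 1.552 (apply translation first) | j7 0.83
```

View pics/m_top.png

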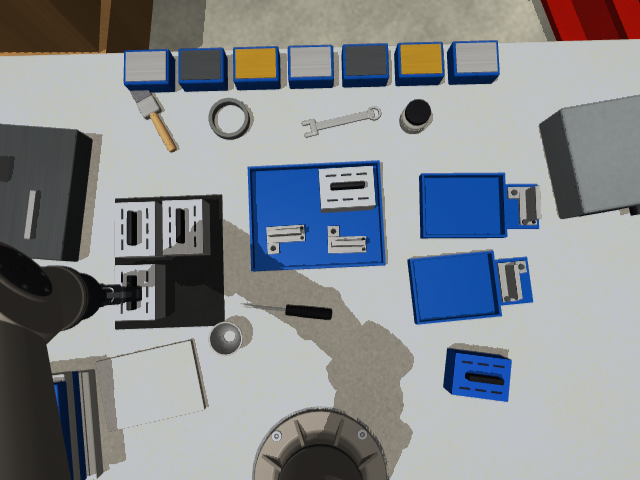

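Emit:
{"fn": "servo_tool", "kwargs": {
  "deltas": [
    {"x": -1.6,"y": -3.6,"z": 0,"spin": 0,"gripper": 100},
    {"x": -1.6,"y": -3.7,"z": 0,"spin": 0,"gripper": 100},
    {"x": -1.6,"y": -3.7,"z": 0,"spin": 0,"gripper": 100},
    {"x": -1.6,"y": -3.7,"z": 0,"spin": 0,"gripper": 100},
    {"x": -1.7,"y": -3.7,"z": 0,"spin": 0,"gripper": 100},
    {"x": -1.7,"y": -3.7,"z": 0,"spin": 0,"gripper": 100},
    {"x": -1.7,"y": -3.7,"z": 0,"spin": 0,"gripper": 100},
    {"x": -1.7,"y": -3.7,"z": 0,"spin": 0,"gripper": 100},
    {"x": -1.7,"y": -3.7,"z": 0,"spin": 0,"gripper": 100},
    {"x": -1.7,"y": -3.8,"z": 0,"spin": 0,"gripper": 100},
    {"x": -1.7,"y": -3.8,"z": 0,"spin": 0,"gripper": 100},
    {"x": -1.7,"y": -3.8,"z": 0,"spin": 0,"gripper": 100}
  ]
}}

```text
time: 25.0
tcp_pos: [0.605, -0.0724, 0.1502]
tcp_rot: [-3.141, -0.001, -3.13]
ft_force: [0.4, 1.1, 0.0]
gripper_width: 0.0853
```

Emit:
{"fn": "servo_tool", "kwargs": {
  "deltas": [
    {"x": 0,"y": 0,"z": 0,"spin": 0.142,"gripper": 100},
    {"x": 0,"y": 0,"z": 0,"spin": 0.142,"gripper": 100},
    {"x": 0,"y": 0,"z": 0,"spin": 0.142,"gripper": 100},
    {"x": 0,"y": 0,"z": 0,"spin": 0.142,"gripper": 100},
    {"x": 0,"y": 0,"z": 0,"spin": 0.142,"gripper": 100},
    {"x": 0,"y": 0,"z": 0,"spin": 0.142,"gripper": 100},
    {"x": 0,"y": 0,"z": 0,"spin": 0.142,"gripper": 100},
    {"x": 0,"y": 0,"z": 0,"spin": 0.142,"gripper": 100},
    {"x": 0,"y": 0,"z": 0,"spin": 0.142,"gripper": 100},
    {"x": 0,"y": 0,"z": 0,"spin": 0.142,"gripper": 100},
    {"x": 0,"y": 0,"z": 0,"spin": 0.132,"gripper": 100}
  ]
}}

```text
time: 26.1
tcp_pos: [0.6045, -0.0708, 0.1503]
tcp_rot: [-3.14, 0.001, 1.595]
ft_force: [0.2, -0.4, -0.4]
gripper_width: 0.0852
```

```bash
python3 - <<'E'
from h import *
f=env.grab_frame("wrist"); cv2.imwrite("pics/n_wrist.png",f)
p=env.camera_params("wrist")
for a in pulls(f,cam="wrist",p=p,R=(.56,.68,-.14,.04)): print(a)
plan(.606,-.07,.073,1.60)
E
```

```text
(array([ 0.6073, -0.068 ], dtype=float32), 1.596, [11.0, 71.0])
t26.15 pos [ 0.6045 -0.0707  0.1501] rot [-3.140e+00  1.000e-03  1.587e+00] grip 0.0853 F [-0.4  0.8  0.2] j7 0.47 j1 -0.61
spin -0.013 then x 0.06 y 0.15 z 7.71 cm
```

View pics/n_wrist.png

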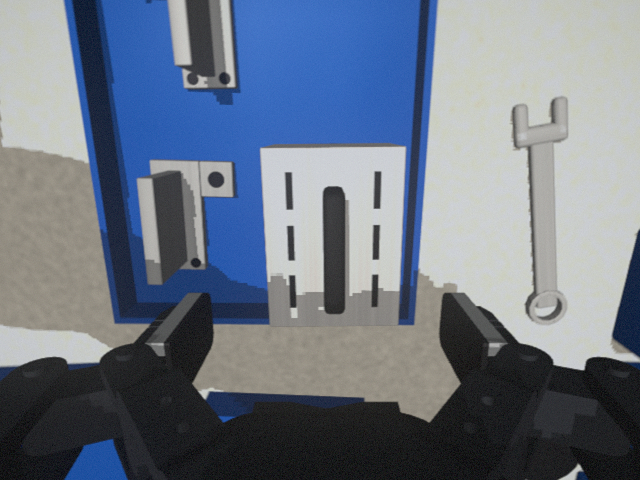

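The bracket at wrist px (180,215) has its ear end up and the ear on the right, so it is right-hand. The last pull is centred at (334,250).

Emit:
{"fn": "servo_tool", "kwargs": {
  "deltas": [
    {"x": 0.1,"y": 0.2,"z": 1,"spin": -0.01,"gripper": 100},
    {"x": 0,"y": 0,"z": 2,"spin": 0,"gripper": 100},
    {"x": 0,"y": 0,"z": 2,"spin": 0,"gripper": 100},
    {"x": 0,"y": 0,"z": 1.5,"spin": 0,"gripper": 100},
    {"x": 0,"y": 0,"z": 1.1,"spin": 0,"gripper": 100},
    {"x": 0,"y": 0,"z": 0,"spin": 0,"gripper": 0},
    {"x": 0,"y": 0,"z": 0,"spin": 0,"gripper": 0},
    {"x": 0,"y": 0,"z": 0,"spin": 0,"gripper": 0},
    {"x": 0,"y": 0,"z": 0,"spin": 0,"gripper": 0},
    {"x": 0,"y": 0,"z": 0,"spin": 0,"gripper": 0},
    {"x": 0,"y": 0,"z": 0,"spin": 0,"gripper": 0}
  ]
}}

```text
time: 27.25
tcp_pos: [0.6071, -0.0696, 0.0756]
tcp_rot: [3.141, -0.0, 1.611]
ft_force: [1.0, 0.3, 0.8]
gripper_width: 0.0108
```

Emit:
{"fn": "servo_tool", "kwargs": {
  "deltas": [
    {"x": 0,"y": 0,"z": -1.5,"spin": 0,"gripper": 0},
    {"x": 0,"y": 0,"z": -3,"spin": 0,"gripper": 0},
    {"x": 0,"y": 0,"z": -3,"spin": 0,"gripper": 0},
    {"x": 0,"y": 0,"z": -3,"spin": 0,"gripper": 0},
    {"x": 0,"y": 0,"z": -3,"spin": 0,"gripper": 0}
  ]
}}

```text
time: 27.75
tcp_pos: [0.6065, -0.07, 0.2125]
tcp_rot: [3.142, 0.0, 1.61]
ft_force: [0.2, 0.2, -2.0]
gripper_width: 0.0111
```

```bash
python3 - <<'E'
from h import *
go(.401,.272,.205,.012)
f=env.grab_frame("scene"); cv2.imwrite("pics/o_scene.png",f)
E
```

```text
t27.75 pos [ 0.6065 -0.07    0.2125] yaw 1.610 grip 0.011 F [ 0.2  0.2 -2. ]
delta cm x 34.99 y -19.19 z 0.75 spin -1.543 (apply translation first) | j7 0.44
```

View pics/o_scene.png

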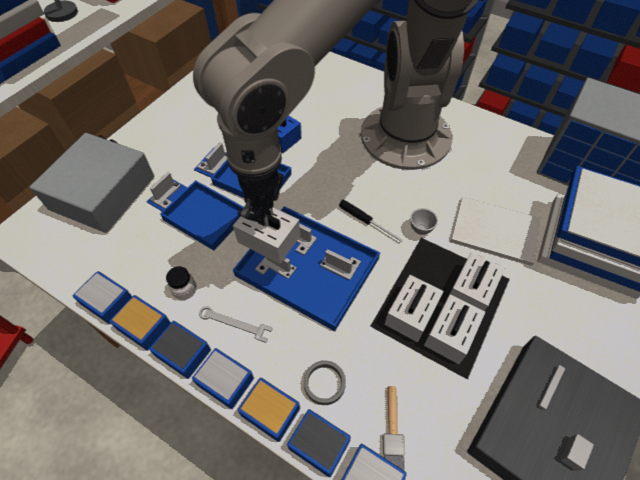

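Emit:
{"fn": "servo_tool", "kwargs": {
  "deltas": [
    {"x": 3.0,"y": -1.7,"z": 0,"spin": 0,"gripper": 0},
    {"x": 3.5,"y": -1.9,"z": 0,"spin": 0,"gripper": 0},
    {"x": 3.5,"y": -1.9,"z": 0,"spin": 0,"gripper": 0},
    {"x": 3.5,"y": -1.9,"z": 0,"spin": 0,"gripper": 0},
    {"x": 3.5,"y": -1.9,"z": 0,"spin": 0,"gripper": 0},
    {"x": 3.6,"y": -1.9,"z": 0,"spin": 0,"gripper": 0},
    {"x": 3.6,"y": -2.0,"z": 0,"spin": 0,"gripper": 0},
    {"x": 3.6,"y": -2.0,"z": 0,"spin": 0,"gripper": 0},
    {"x": 3.6,"y": -2.0,"z": 0,"spin": 0,"gripper": 0},
    {"x": 3.6,"y": -2.0,"z": 0.8,"spin": 0,"gripper": 0},
    {"x": 0,"y": 0,"z": 0,"spin": -0.14,"gripper": 0},
    {"x": 0,"y": 0,"z": 0,"spin": -0.14,"gripper": 0}
  ]
}}

```text
time: 29.0
tcp_pos: [0.4001, 0.2733, 0.2026]
tcp_rot: [-3.141, 0.0, 1.899]
ft_force: [0.7, -0.1, -2.2]
gripper_width: 0.0109
```

Emit:
{"fn": "servo_tool", "kwargs": {
  "deltas": [
    {"x": 0,"y": 0,"z": 0,"spin": -0.14,"gripper": 0},
    {"x": 0,"y": 0,"z": 0,"spin": -0.14,"gripper": 0},
    {"x": 0,"y": 0,"z": 0,"spin": -0.14,"gripper": 0},
    {"x": 0,"y": 0,"z": 0,"spin": -0.14,"gripper": 0},
    {"x": 0,"y": 0,"z": 0,"spin": -0.14,"gripper": 0},
    {"x": 0,"y": 0,"z": 0,"spin": -0.14,"gripper": 0},
    {"x": 0,"y": 0,"z": 0,"spin": -0.14,"gripper": 0},
    {"x": 0,"y": 0,"z": 0,"spin": -0.14,"gripper": 0},
    {"x": 0,"y": 0,"z": 0,"spin": -0.143,"gripper": 0},
    {"x": 0,"y": 0,"z": 0,"spin": 0,"gripper": 0}
  ]
}}

```text
time: 30.0
tcp_pos: [0.4012, 0.2719, 0.2029]
tcp_rot: [3.141, 0.0, -3.127]
ft_force: [-0.2, -0.1, -2.5]
gripper_width: 0.0106
```

```bash
python3 - <<'E'
from h import *
plan(.401,.272,.073,.012)
f=env.grab_frame("wrist"); cv2.imwrite("pics/p_wrist.png",f)
f=env.grab_frame("top"); cv2.imwrite("pics/p_top.png",f)
E
```

```text
t30.00 pos [0.4012 0.2719 0.2029] rot [ 3.141  0.    -3.127] grip 0.0106 F [-0.2 -0.1 -2.5] j7 1.00 j1 -1.34
spin 0.002 then x 0.02 y 0.01 z 12.99 cm
```

View pics/p_top.png

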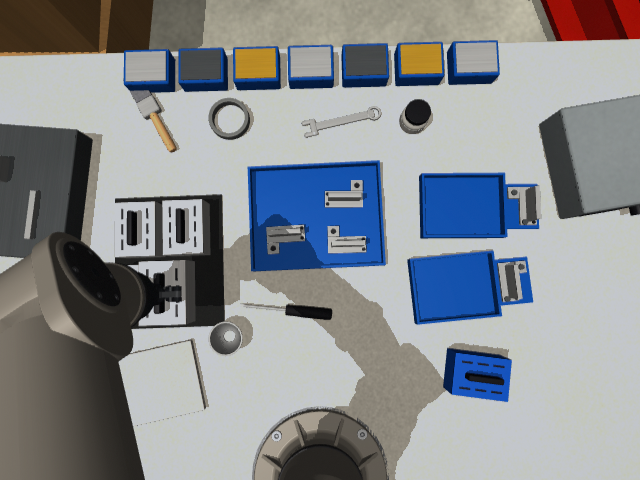

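View pics/p_wrist.png

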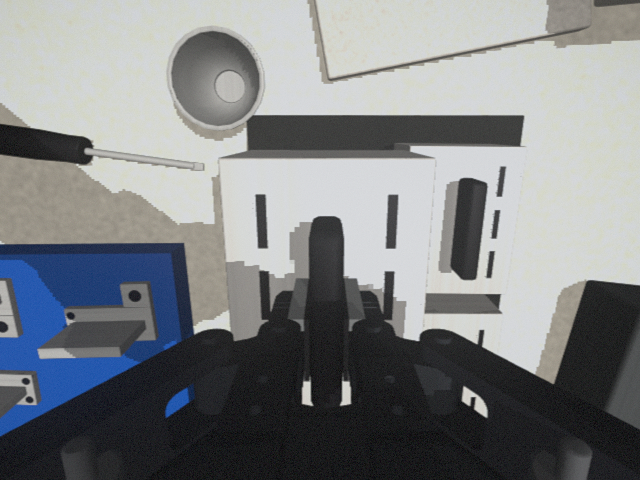

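All three brackets are now uncovered. At (286,236) and (343,195) they are left-hand, and at (347,240) right-hand. Placing the last cover.

Emit:
{"fn": "servo_tool", "kwargs": {
  "deltas": [
    {"x": 0,"y": 0,"z": 2,"spin": 0,"gripper": 0},
    {"x": 0,"y": 0,"z": 3,"spin": 0,"gripper": 0},
    {"x": 0,"y": 0,"z": 3,"spin": 0,"gripper": 0},
    {"x": 0,"y": 0,"z": 2.5,"spin": 0,"gripper": 0},
    {"x": 0,"y": 0,"z": 1.5,"spin": 0,"gripper": 0},
    {"x": 0,"y": 0,"z": 0.6,"spin": 0,"gripper": 0},
    {"x": 0,"y": 0,"z": 0.3,"spin": 0,"gripper": 0},
    {"x": 0,"y": 0,"z": 0.1,"spin": 0,"gripper": 0},
    {"x": 0,"y": 0,"z": 0,"spin": 0,"gripper": 0}
  ]
}}

```text
time: 31.0
tcp_pos: [0.4013, 0.2725, 0.0733]
tcp_rot: [3.141, 0.0, -3.131]
ft_force: [-1.2, -1.4, 2.7]
gripper_width: 0.0106
```

Emit:
{"fn": "servo_tool", "kwargs": {
  "deltas": [
    {"x": 0,"y": 0,"z": 0,"spin": 0,"gripper": 100},
    {"x": 0,"y": 0,"z": 0,"spin": 0,"gripper": 100},
    {"x": 0,"y": 0,"z": 0,"spin": 0,"gripper": 100},
    {"x": 0,"y": 0,"z": 0,"spin": 0,"gripper": 100},
    {"x": 0,"y": 0,"z": -2,"spin": 0,"gripper": 100},
    {"x": 0,"y": 0,"z": -3,"spin": 0,"gripper": 100},
    {"x": 0,"y": 0,"z": -3,"spin": 0,"gripper": 100},
    {"x": 0,"y": 0,"z": 0,"spin": 0,"gripper": 100}
  ]
}}

```text
time: 31.8
tcp_pos: [0.4025, 0.2733, 0.1554]
tcp_rot: [3.138, 0.003, -3.13]
ft_force: [-0.0, 0.3, -0.5]
gripper_width: 0.0855
```

```bash
python3 - <<'E'
from h import *
f=env.grab_frame("top"); cv2.imwrite("pics/q_top.png",f)
R=(.44,.68,-.15,.14)
# rib tops at z=.061
r=rectify("top",f,.061,*R,mm=.5); cv2.imwrite("pics/q_r.png",r)
for n in("left_1","right_1"):
    for a in env.tip_of(n,"top"): print(n,np.round(a["position"],3),round(a["score"],2))
    for a in env.masks_of(n,"top"):
        print(n,round(a["score"],2),a["region"].sum(),np.argwhere(a["region"]).mean(0).round(1)[::-1])
E
```

```text
left_1 [ 0.606 -0.067  0.004] 0.91
left_1 [0.505 0.065 0.006] 0.78
left_1 [ 0.501 -0.066  0.007] 0.68
left_1 0.75 760 [282.6 236.1]
left_1 0.63 715 [345.8 196.4]
right_1 [ 0.504 -0.067  0.008] 0.76
right_1 [0.401 0.276 0.002] 0.73
right_1 0.78 786 [343.6 241.6]
```

View pics/q_r.png

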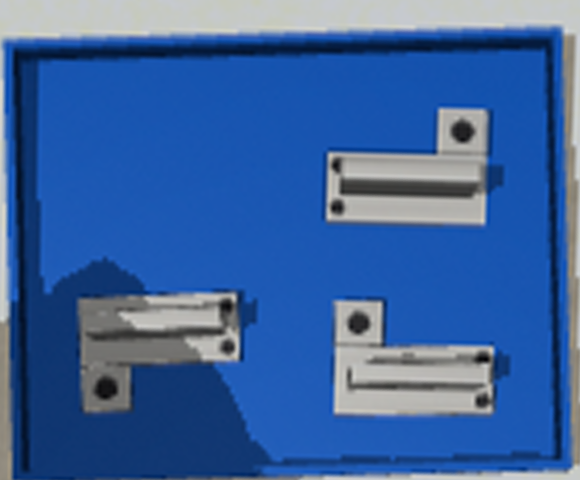

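View pics/q_top.png

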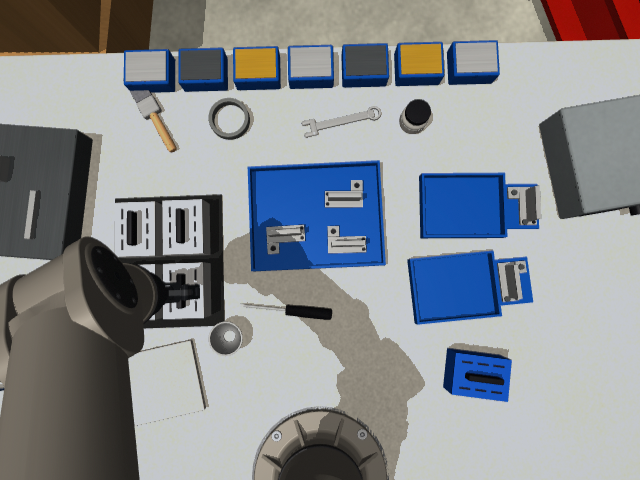

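```bash
cat >> h.py <<'E'
def brackets(f,cam="top",z=.013,R=(.44,.68,-.15,.14),p=None,amin=1500):
    """fit L outline: returns outline centre, rect angle, sizes, ear side from centroid offset, rib line centre"""
    mm=.5; r=rectify(cam,f,z,*R,mm=mm,p=p); h=cv2.cvtColor(r,cv2.COLOR_BGR2HSV)
    m=((h[...,1]<110)).astype(np.uint8); m=cv2.morphologyEx(m,cv2.MORPH_CLOSE,np.ones((9,9)))
    c,_=cv2.findContours(m,cv2.RETR_EXTERNAL,cv2.CHAIN_APPROX_NONE); out=[]
    for k in c:
        A=cv2.contourArea(k)*mm*mm
        if not amin<A<6000: continue
        rc=cv2.minAreaRect(k); b=cv2.boxPoints(rc); w=np.c_[R[1]-(b[:,1]+.5)*mm/1000,R[3]-(b[:,0]+.5)*mm/1000]
        e=[w[1]-w[0],w[2]-w[1]]; L=max(e,key=np.linalg.norm); a=np.arctan2(L[1],L[0])%np.pi
        M=cv2.moments(k); cen=np.array([R[1]-(M["m01"]/M["m00"]+.5)*mm/1000,R[3]-(M["m10"]/M["m00"]+.5)*mm/1000])
        o=w.mean(0); ax=np.array([np.cos(a),np.sin(a)]); ay=np.array([-np.sin(a),np.cos(a)])
        d=cen-o; sx=-np.sign(d@ay) # ear is opposite to centroid in y
        out.append(dict(o=o.round(4),a=round(float(a),3),size=np.round([np.linalg.norm(v)*1000 for v in e]),A=A,d=(round(d@ax*1000,1),round(d@ay*1000,1)),rib=(o-sx*.012*ay).round(4)))
    return out,r
E
python3 - <<'E'
from h import *
f=cv2.imread("pics/q_top.png")
o,r=brackets(f)
for a in o: print(a)
f=cv2.imread("pics/p_top.png")
o,r=brackets(f)
for a in o: print(a)
go(.519,.063,.15,1.6)
E
```

```text
{'o': array([ 0.5048, -0.0697], dtype=float32), 'a': 1.571, 'size': array([84., 60.], dtype=float32), 'A': 3614.75, 'd': (np.float64(4.8), np.float64(6.8)), 'rib': array([ 0.4928, -0.0697])}
{'o': array([0.508 , 0.0635], dtype=float32), 'a': 1.618, 'size': array([85., 61.], dtype=float32), 'A': 3646.875, 'd': (np.float64(4.8), np.float64(-6.6)), 'rib': array([0.52 , 0.064])}
{'o': array([ 0.6057, -0.0662], dtype=float32), 'a': 1.546, 'size': array([61., 84.], dtype=float32), 'A': 3676.5, 'd': (np.float64(-4.8), np.float64(6.9)), 'rib': array([ 0.5937, -0.0659])}
{'o': array([ 0.5048, -0.0697], dtype=float32), 'a': 1.571, 'size': array([84., 60.], dtype=float32), 'A': 3614.625, 'd': (np.float64(4.8), np.float64(6.8)), 'rib': array([ 0.4928, -0.0697])}
{'o': array([0.508 , 0.0635], dtype=float32), 'a': 1.618, 'size': array([85., 61.], dtype=float32), 'A': 3634.875, 'd': (np.float64(4.9), np.float64(-6.6)), 'rib': array([0.52 , 0.064])}
{'o': array([ 0.6057, -0.0662], dtype=float32), 'a': 1.546, 'size': array([61., 84.], dtype=float32), 'A': 3676.0, 'd': (np.float64(-4.8), np.float64(6.9)), 'rib': array([ 0.5937, -0.0659])}
t32.05 pos [0.4007 0.272  0.1516] yaw -3.129 grip 0.085 F [-0.1 -0.5 -0.3]
delta cm x -11.58 y -21.04 z 0.16 spin 1.554 (apply translation first) | j7 1.08
```

```bash
python3 - <<'E'
from h import *
f=cv2.imread("pics/q_top.png")
p=env.camera_params("top"); print(-np.array(p["R"]).T@np.array(p["t"]))
R=(.29,.67,-.46,-.18)
r=rectify("top",f,.03,*R,mm=.5)
cv2.imwrite("pics/q_bins.png",r)
E
```

```text
[ 0.42385511 -0.0095999   1.02120735]
```

View pics/q_bins.png

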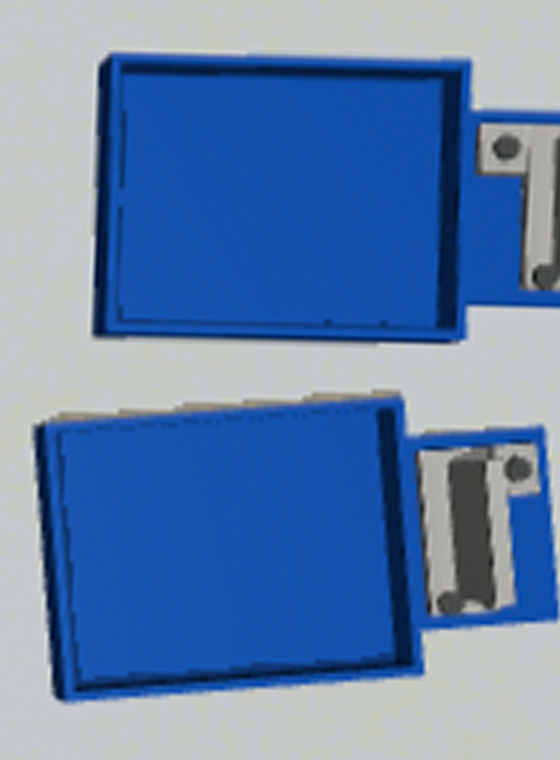

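Emit:
{"fn": "servo_tool", "kwargs": {
  "deltas": [
    {"x": -1.9,"y": -3.4,"z": 0,"spin": 0,"gripper": 100},
    {"x": -1.9,"y": -3.5,"z": 0,"spin": 0,"gripper": 100},
    {"x": -1.9,"y": -3.5,"z": 0,"spin": 0,"gripper": 100},
    {"x": -2.0,"y": -3.5,"z": 0,"spin": 0,"gripper": 100},
    {"x": -2.0,"y": -3.5,"z": 0,"spin": 0,"gripper": 100},
    {"x": -2.0,"y": -3.6,"z": 0,"spin": 0,"gripper": 100},
    {"x": 0,"y": 0,"z": 0,"spin": 0.14,"gripper": 50},
    {"x": 0,"y": 0,"z": 0,"spin": 0.14,"gripper": 50},
    {"x": 0,"y": 0,"z": 0,"spin": 0.14,"gripper": 50},
    {"x": 0,"y": 0,"z": 0,"spin": 0.14,"gripper": 50},
    {"x": 0,"y": 0,"z": 0,"spin": 0.14,"gripper": 50},
    {"x": 0,"y": 0,"z": 0,"spin": 0.14,"gripper": 50}
  ]
}}

```text
time: 33.25
tcp_pos: [0.5202, 0.0634, 0.1515]
tcp_rot: [-3.14, 0.0, 2.308]
ft_force: [-0.1, 0.5, 0.1]
gripper_width: 0.0425
```

Emit:
{"fn": "servo_tool", "kwargs": {
  "deltas": [
    {"x": 0,"y": 0,"z": 0,"spin": 0.14,"gripper": 50},
    {"x": 0,"y": 0,"z": 0,"spin": 0.14,"gripper": 50},
    {"x": 0,"y": 0,"z": 0,"spin": 0.14,"gripper": 50},
    {"x": 0,"y": 0,"z": 0,"spin": 0.14,"gripper": 50},
    {"x": 0,"y": 0,"z": 0,"spin": 0.136,"gripper": 50},
    {"x": 0,"y": 0,"z": 0,"spin": 0,"gripper": 50}
  ]
}}

```text
time: 33.85
tcp_pos: [0.5202, 0.0635, 0.1514]
tcp_rot: [-3.14, 0.002, 1.615]
ft_force: [-0.8, -0.4, 0.3]
gripper_width: 0.0426
```

```bash
python3 - <<'E'
from h import *
f=env.grab_frame("wrist"); cv2.imwrite("pics/r_wrist.png",f)
p=env.camera_params("wrist")
f2=env.grab_frame("top"); cv2.imwrite("pics/r_top.png",f2)
for a in brackets(f,"wrist",p=p,R=(.46,.64,0,.15))[0]: print(a)
plan(.520,.064,.022,1.618)
E
```

```text
{'o': array([0.5068, 0.0567], dtype=float32), 'a': 1.618, 'size': array([98., 60.], dtype=float32), 'A': 3820.625, 'd': (np.float64(9.5), np.float64(-7.0)), 'rib': array([0.5188, 0.0572])}
{'o': array([0.55  , 0.1442], dtype=float32), 'a': 0.0, 'size': array([ 11., 180.], dtype=float32), 'A': 1554.0, 'd': (np.float64(-8.6), np.float64(1.1)), 'rib': array([0.55  , 0.1563])}
t33.95 pos [0.5203 0.0635 0.1517] rot [-3.141e+00  1.000e-03  1.622e+00] grip 0.0426 F [-0.3 -0.2  0.7] j7 0.39 j1 -1.11
spin 0.004 then x 0.05 y -0.03 z 12.97 cm
```

View pics/r_wrist.png

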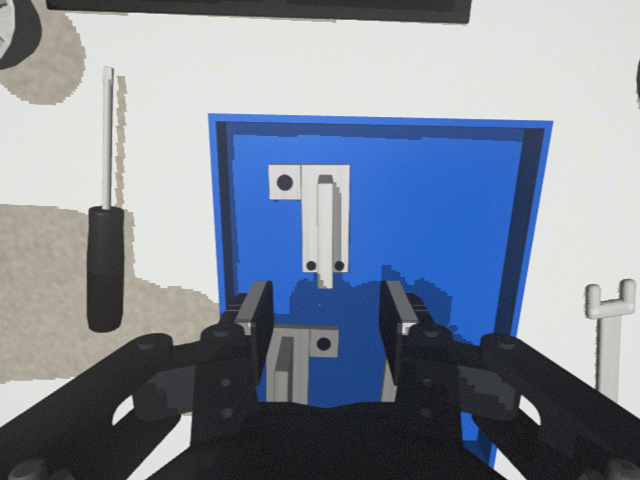

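View pics/r_top.png

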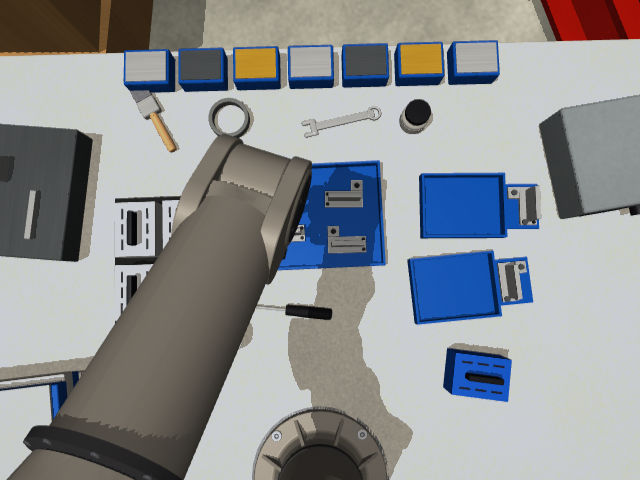

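Emit:
{"fn": "servo_tool", "kwargs": {
  "deltas": [
    {"x": 0,"y": 0,"z": 2,"spin": 0,"gripper": 50},
    {"x": 0,"y": 0,"z": 3,"spin": 0,"gripper": 50},
    {"x": 0,"y": 0,"z": 3,"spin": 0,"gripper": 50},
    {"x": 0,"y": 0,"z": 2.5,"spin": 0,"gripper": 50},
    {"x": 0,"y": 0,"z": 1.6,"spin": 0,"gripper": 50},
    {"x": 0,"y": 0,"z": 0.8,"spin": 0,"gripper": 50},
    {"x": 0,"y": 0,"z": 0,"spin": 0,"gripper": 0},
    {"x": 0,"y": 0,"z": 0,"spin": 0,"gripper": 0},
    {"x": 0,"y": 0,"z": 0,"spin": 0,"gripper": 0},
    {"x": 0,"y": 0,"z": 0,"spin": 0,"gripper": 0},
    {"x": 0,"y": 0,"z": 0,"spin": 0,"gripper": 0}
  ]
}}

```text
time: 35.05
tcp_pos: [0.5211, 0.0639, 0.0241]
tcp_rot: [3.141, -0.0, 1.618]
ft_force: [-1.4, -1.1, 7.8]
gripper_width: 0.0096
```

Emit:
{"fn": "servo_tool", "kwargs": {
  "deltas": [
    {"x": 0,"y": 0,"z": -1.5,"spin": 0,"gripper": 0},
    {"x": 0,"y": 0,"z": -3,"spin": 0,"gripper": 0},
    {"x": 0,"y": 0,"z": -3,"spin": 0,"gripper": 0},
    {"x": 0,"y": 0,"z": -3,"spin": 0,"gripper": 0},
    {"x": 0,"y": 0,"z": -3,"spin": 0,"gripper": 0}
  ]
}}

```text
time: 35.55
tcp_pos: [0.5203, 0.0638, 0.1597]
tcp_rot: [-3.141, -0.0, 1.618]
ft_force: [-0.2, 0.6, -1.3]
gripper_width: 0.0095
```

```bash
python3 - <<'E'
from h import *
c=np.array([.571,-.324]);t=-.016;ay=np.array([-np.sin(t),np.cos(t)])
q=c+.026*ay; print(q, c-.026*ay)
go(*q,.16,t); plan(*q,.16,t)
f=env.grab_frame("scene"); cv2.imwrite("pics/s_scene.png",f)
E
```

```text
[ 0.57141598 -0.29800333] [ 0.57058402 -0.34999667]
t35.55 pos [0.5203 0.0638 0.1597] yaw 1.618 grip 0.010 F [-0.2  0.6 -1.3]
delta cm x -36.38 y 3.40 z -0.03 spin -1.508 (apply translation first) | j7 0.37
t35.55 pos [0.5203 0.0638 0.1597] rot [-3.141 -0.     1.618] grip 0.0095 F [-0.2  0.6 -1.3] j7 0.37 j1 -1.12
spin -1.508 then x -5.69 y -36.09 z -0.03 cm
```

View pics/s_scene.png

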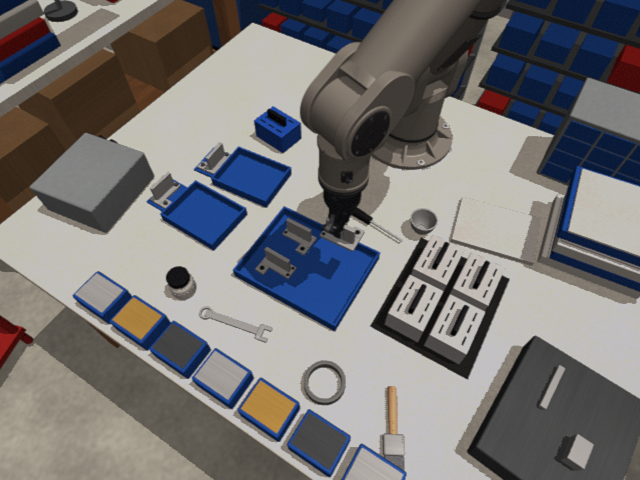

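Emit:
{"fn": "servo_tool", "kwargs": {
  "deltas": [
    {"x": -3.2,"y": 0.3,"z": 0,"spin": 0,"gripper": 0},
    {"x": -3.6,"y": 0.3,"z": 0,"spin": 0,"gripper": 0},
    {"x": -3.7,"y": 0.3,"z": 0,"spin": 0,"gripper": 0},
    {"x": -3.7,"y": 0.3,"z": 0,"spin": 0,"gripper": 0},
    {"x": -3.7,"y": 0.3,"z": 0,"spin": 0,"gripper": 0},
    {"x": -3.7,"y": 0.3,"z": 0,"spin": 0,"gripper": 0},
    {"x": -3.7,"y": 0.4,"z": 0,"spin": 0,"gripper": 0},
    {"x": -3.7,"y": 0.4,"z": 0,"spin": 0,"gripper": 0},
    {"x": -3.7,"y": 0.4,"z": 0,"spin": 0,"gripper": 0},
    {"x": -3.7,"y": 0.4,"z": 0,"spin": 0,"gripper": 0},
    {"x": 0,"y": 0,"z": 0,"spin": 0.14,"gripper": 0},
    {"x": 0,"y": 0,"z": 0,"spin": 0.14,"gripper": 0}
  ]
}}

```text
time: 36.8
tcp_pos: [0.5711, -0.3, 0.1585]
tcp_rot: [3.141, 0.0, 1.33]
ft_force: [0.6, 0.7, -2.2]
gripper_width: 0.0093
```

Emit:
{"fn": "servo_tool", "kwargs": {
  "deltas": [
    {"x": 0,"y": 0,"z": 0,"spin": 0.14,"gripper": 0},
    {"x": 0,"y": 0,"z": 0,"spin": 0.14,"gripper": 0},
    {"x": 0,"y": 0,"z": 0,"spin": 0.14,"gripper": 0},
    {"x": 0,"y": 0,"z": 0,"spin": 0.14,"gripper": 0},
    {"x": 0,"y": 0,"z": 0,"spin": 0.14,"gripper": 0},
    {"x": 0,"y": 0,"z": 0,"spin": 0.14,"gripper": 0},
    {"x": 0,"y": 0,"z": 0,"spin": 0.14,"gripper": 0},
    {"x": 0,"y": 0,"z": 0,"spin": 0.14,"gripper": 0},
    {"x": 0,"y": 0,"z": 0,"spin": 0.14,"gripper": 0},
    {"x": 0,"y": 0,"z": 0,"spin": 0.094,"gripper": 0},
    {"x": 0,"y": 0,"z": 0,"spin": 0,"gripper": 0}
  ]
}}

```text
time: 37.9
tcp_pos: [0.5717, -0.2979, 0.1581]
tcp_rot: [3.141, 0.0, -0.017]
ft_force: [0.2, 0.9, -1.8]
gripper_width: 0.0096
```

```bash
python3 - <<'E'
from h import *
plan(.5714,-.298,.0245,-.016)
f=env.grab_frame("wrist"); cv2.imwrite("pics/t_wrist.png",f)
f=env.grab_frame("top"); cv2.imwrite("pics/t_top.png",f)
E
```

```text
t37.90 pos [ 0.5717 -0.2979  0.1581] rot [ 3.141  0.    -0.017] grip 0.0096 F [ 0.2  0.9 -1.8] j7 -0.43 j1 -0.41
spin -0.001 then x -0.03 y 0.01 z 13.36 cm
```

View pics/t_wrist.png

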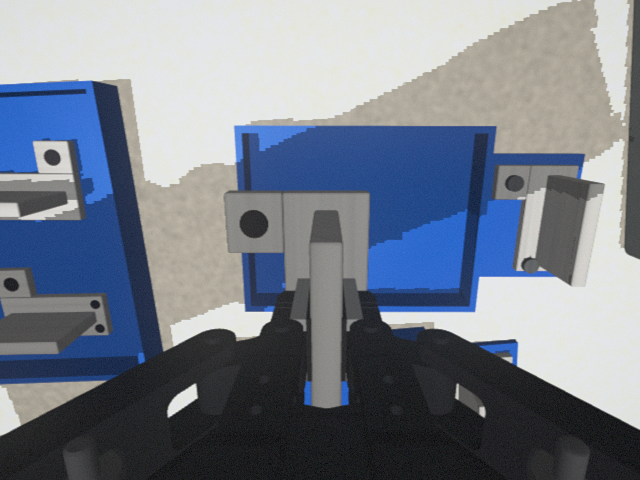

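View pics/t_top.png

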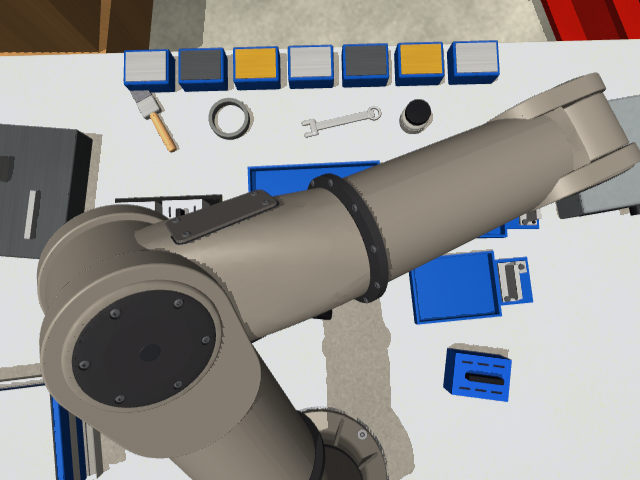

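```bash
python3 - <<'E'
from h import *
f=env.grab_frame("scene"); cv2.imwrite("pics/t_scene.png",f)
E
```

View pics/t_scene.png

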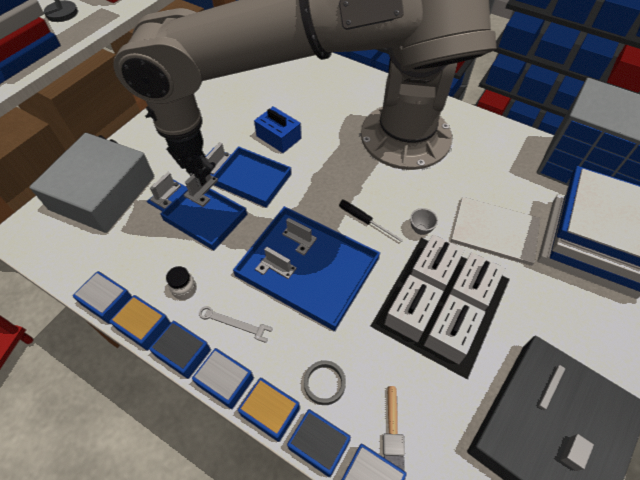

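Emit:
{"fn": "servo_tool", "kwargs": {
  "deltas": [
    {"x": 0,"y": 0,"z": 2,"spin": 0,"gripper": 0},
    {"x": 0,"y": 0,"z": 3,"spin": 0,"gripper": 0},
    {"x": 0,"y": 0,"z": 3,"spin": 0,"gripper": 0},
    {"x": 0,"y": 0,"z": 2.5,"spin": 0,"gripper": 0},
    {"x": 0,"y": 0,"z": 1.5,"spin": 0,"gripper": 0},
    {"x": 0,"y": 0,"z": 0.9,"spin": 0,"gripper": 0},
    {"x": 0,"y": 0,"z": 0.4,"spin": 0,"gripper": 0},
    {"x": 0,"y": 0,"z": 0.1,"spin": 0,"gripper": 0},
    {"x": 0,"y": 0,"z": 0,"spin": 0,"gripper": 0}
  ]
}}

```text
time: 38.95
tcp_pos: [0.5719, -0.2985, 0.0249]
tcp_rot: [3.141, -0.001, -0.016]
ft_force: [0.7, 0.2, -2.6]
gripper_width: 0.009
```

Emit:
{"fn": "servo_tool", "kwargs": {
  "deltas": [
    {"x": 0,"y": 0,"z": 0.1,"spin": 0,"gripper": 0},
    {"x": 0,"y": 0,"z": 0,"spin": 0,"gripper": 40},
    {"x": 0,"y": 0,"z": 0,"spin": 0,"gripper": 40},
    {"x": 0,"y": 0,"z": 0,"spin": 0,"gripper": 40},
    {"x": 0,"y": 0,"z": 0,"spin": 0,"gripper": 40},
    {"x": 0,"y": 0,"z": -2,"spin": 0,"gripper": 40},
    {"x": 0,"y": 0,"z": -3,"spin": 0,"gripper": 40},
    {"x": 0,"y": 0,"z": -3,"spin": 0,"gripper": 40},
    {"x": 0,"y": 0,"z": -3,"spin": 0,"gripper": 40},
    {"x": 0,"y": 0,"z": -2,"spin": 0,"gripper": 40},
    {"x": 0,"y": 0,"z": 0,"spin": 0,"gripper": 40}
  ]
}}

```text
time: 40.05
tcp_pos: [0.5725, -0.2991, 0.1567]
tcp_rot: [3.14, -0.004, -0.016]
ft_force: [-0.3, -0.1, -0.0]
gripper_width: 0.0342
```

```bash
python3 - <<'E'
from h import *
f=env.grab_frame("top"); cv2.imwrite("pics/u_top.png",f)
for a in brackets(f)[0]: print(a)
go(.5937,-.0659,.15,1.546)
f=env.grab_frame("scene"); cv2.imwrite("pics/u_scene.png",f)
E
```

```text
t40.10 pos [ 0.5721 -0.2984  0.1549] yaw -0.016 grip 0.034 F [-0.9 -0.2 -0.5]
delta cm x 1.78 y -23.28 z 0.49 spin -1.562 (apply translation first) | j7 -0.49
```

View pics/u_scene.png

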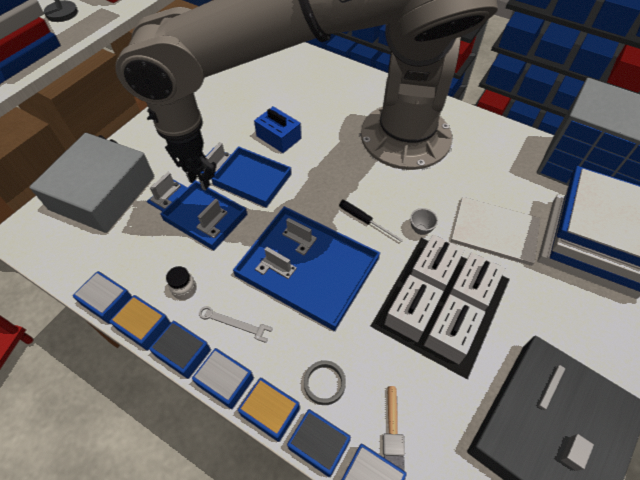

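Left bracket 1 stands in the far bin (scene px 210,215). Next is left bracket 2.

Emit:
{"fn": "servo_tool", "kwargs": {
  "deltas": [
    {"x": 0.3,"y": -3.8,"z": 0,"spin": 0,"gripper": 50},
    {"x": 0.3,"y": -3.9,"z": 0,"spin": 0,"gripper": 50},
    {"x": 0.3,"y": -3.9,"z": 0,"spin": 0,"gripper": 50},
    {"x": 0.3,"y": -3.9,"z": 0,"spin": 0,"gripper": 50},
    {"x": 0.3,"y": -3.9,"z": 0,"spin": 0,"gripper": 50},
    {"x": 0.3,"y": -3.9,"z": 0.3,"spin": 0,"gripper": 50},
    {"x": 0,"y": 0,"z": 0,"spin": -0.142,"gripper": 50},
    {"x": 0,"y": 0,"z": 0,"spin": -0.142,"gripper": 50},
    {"x": 0,"y": 0,"z": 0,"spin": -0.142,"gripper": 50},
    {"x": 0,"y": 0,"z": 0,"spin": -0.142,"gripper": 50},
    {"x": 0,"y": 0,"z": 0,"spin": -0.142,"gripper": 50},
    {"x": 0,"y": 0,"z": 0,"spin": -0.142,"gripper": 50}
  ]
}}

```text
time: 41.35
tcp_pos: [0.5929, -0.0654, 0.1494]
tcp_rot: [-3.141, 0.001, 0.842]
ft_force: [-0.6, 0.0, 0.1]
gripper_width: 0.0429
```

Emit:
{"fn": "servo_tool", "kwargs": {
  "deltas": [
    {"x": 0,"y": 0,"z": 0,"spin": -0.142,"gripper": 50},
    {"x": 0,"y": 0,"z": 0,"spin": -0.142,"gripper": 50},
    {"x": 0,"y": 0,"z": 0,"spin": -0.142,"gripper": 50},
    {"x": 0,"y": 0,"z": 0,"spin": -0.142,"gripper": 50},
    {"x": 0,"y": 0,"z": 0,"spin": -0.142,"gripper": 50},
    {"x": 0,"y": 0,"z": 0,"spin": 0,"gripper": 50}
  ]
}}

```text
time: 41.95
tcp_pos: [0.5929, -0.0656, 0.1498]
tcp_rot: [-3.141, -0.001, 1.548]
ft_force: [0.4, -0.8, 0.1]
gripper_width: 0.0433
```

```bash
python3 - <<'E'
from h import *
f=env.grab_frame("wrist"); cv2.imwrite("pics/v_wrist.png",f)
p=env.camera_params("wrist")
f2=env.grab_frame("top"); cv2.imwrite("pics/v_top.png",f2)
for a in brackets(f,"wrist",p=p,R=(.54,.66,-.14,.03))[0]: print(a)
print('top')
for a in brackets(f2)[0]: print(a)
plan(.5937,-.0659,.022,1.546)
E
```

```text
{'o': array([ 0.6043, -0.0729], dtype=float32), 'a': 1.541, 'size': array([60., 98.], dtype=float32), 'A': 3819.5, 'd': (np.float64(0.1), np.float64(6.8)), 'rib': array([ 0.5923, -0.0725])}
top
t42.05 pos [ 0.5931 -0.0656  0.1499] rot [-3.141 -0.     1.541] grip 0.0427 F [-0.2 -0.8 -0.6] j7 0.46 j1 -0.67
spin -0.005 then x -0.03 y 0.06 z 12.79 cm
```

View pics/v_wrist.png

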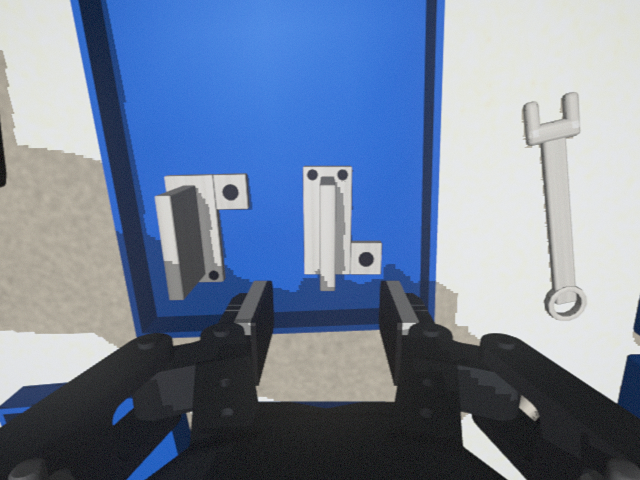

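View pics/v_top.png

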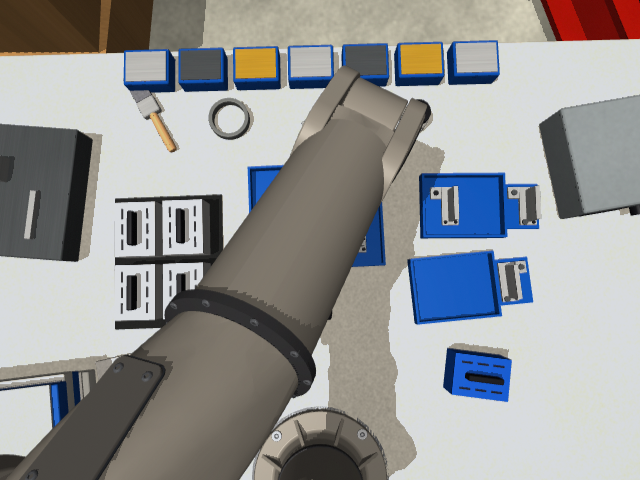

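Emit:
{"fn": "servo_tool", "kwargs": {
  "deltas": [
    {"x": 0,"y": 0.1,"z": 2,"spin": 0,"gripper": 50},
    {"x": 0,"y": 0,"z": 3,"spin": 0,"gripper": 50},
    {"x": 0,"y": 0,"z": 3,"spin": 0,"gripper": 50},
    {"x": 0,"y": 0,"z": 2.4,"spin": 0,"gripper": 50},
    {"x": 0,"y": 0,"z": 1.6,"spin": 0,"gripper": 50},
    {"x": 0,"y": 0,"z": 0.7,"spin": 0,"gripper": 50},
    {"x": 0,"y": 0,"z": 0,"spin": 0,"gripper": 0},
    {"x": 0,"y": 0,"z": 0,"spin": 0,"gripper": 0},
    {"x": 0,"y": 0,"z": 0,"spin": 0,"gripper": 0},
    {"x": 0,"y": 0,"z": 0,"spin": 0,"gripper": 0},
    {"x": 0,"y": 0,"z": 0,"spin": 0,"gripper": 0}
  ]
}}

```text
time: 43.15
tcp_pos: [0.5951, -0.0656, 0.0243]
tcp_rot: [3.14, -0.0, 1.546]
ft_force: [-0.4, -0.5, 8.2]
gripper_width: 0.0092
```

Emit:
{"fn": "servo_tool", "kwargs": {
  "deltas": [
    {"x": 0,"y": 0,"z": -1.5,"spin": 0,"gripper": 0},
    {"x": 0,"y": 0,"z": -3,"spin": 0,"gripper": 0},
    {"x": 0,"y": 0,"z": -3,"spin": 0,"gripper": 0},
    {"x": 0,"y": 0,"z": -3,"spin": 0,"gripper": 0},
    {"x": 0,"y": 0,"z": -3,"spin": 0,"gripper": 0}
  ]
}}

```text
time: 43.65
tcp_pos: [0.5941, -0.0658, 0.1606]
tcp_rot: [3.141, -0.0, 1.545]
ft_force: [0.8, 1.4, -1.5]
gripper_width: 0.0094
```

```bash
python3 - <<'E'
from h import *
f=cv2.imread("pics/v_top.png")
print([a for a in brackets(f,R=(.5,.64,-.40,-.24))[0]])
go(.5706,-.350,.16,-.016)
E
```

```text
[{'o': array([ 0.5735, -0.287 ], dtype=float32), 'a': 0.0, 'size': array([62., 86.], dtype=float32), 'A': 3845.0, 'd': (np.float64(4.2), np.float64(-6.5)), 'rib': array([ 0.5735, -0.299 ])}]
t43.65 pos [ 0.5941 -0.0658  0.1606] yaw 1.545 grip 0.009 F [ 0.8  1.4 -1.5]
delta cm x -28.48 y -1.63 z 0.06 spin 1.561 (apply translation first) | j7 0.46
```

Emit:
{"fn": "servo_tool", "kwargs": {
  "deltas": [
    {"x": -3.2,"y": -0.2,"z": 0,"spin": 0,"gripper": 0},
    {"x": -3.6,"y": -0.2,"z": 0,"spin": 0,"gripper": 0},
    {"x": -3.6,"y": -0.2,"z": 0,"spin": 0,"gripper": 0},
    {"x": -3.6,"y": -0.2,"z": 0,"spin": 0,"gripper": 0},
    {"x": -3.6,"y": -0.2,"z": 0,"spin": 0,"gripper": 0},
    {"x": -3.7,"y": -0.2,"z": 0,"spin": 0,"gripper": 0},
    {"x": -3.7,"y": -0.2,"z": 0,"spin": 0,"gripper": 0},
    {"x": -3.7,"y": -0.2,"z": 0,"spin": 0,"gripper": 0},
    {"x": 0,"y": 0,"z": 0,"spin": 0.142,"gripper": 0},
    {"x": 0,"y": 0,"z": 0,"spin": 0.142,"gripper": 0},
    {"x": 0,"y": 0,"z": 0,"spin": 0.142,"gripper": 0},
    {"x": 0,"y": 0,"z": 0,"spin": 0.142,"gripper": 0}
  ]
}}

```text
time: 44.85
tcp_pos: [0.5711, -0.3521, 0.1595]
tcp_rot: [3.141, -0.0, 0.971]
ft_force: [-0.3, -0.4, -1.6]
gripper_width: 0.0093
```

Emit:
{"fn": "servo_tool", "kwargs": {
  "deltas": [
    {"x": 0,"y": 0,"z": 0,"spin": 0.142,"gripper": 0},
    {"x": 0,"y": 0,"z": 0,"spin": 0.142,"gripper": 0},
    {"x": 0,"y": 0,"z": 0,"spin": 0.142,"gripper": 0},
    {"x": 0,"y": 0,"z": 0,"spin": 0.142,"gripper": 0},
    {"x": 0,"y": 0,"z": 0,"spin": 0.142,"gripper": 0},
    {"x": 0,"y": 0,"z": 0,"spin": 0.142,"gripper": 0},
    {"x": 0,"y": 0,"z": 0,"spin": 0.141,"gripper": 0},
    {"x": 0,"y": 0,"z": 0,"spin": 0,"gripper": 0}
  ]
}}

```text
time: 45.65
tcp_pos: [0.5713, -0.3517, 0.159]
tcp_rot: [3.141, 0.0, -0.018]
ft_force: [0.0, -0.1, -1.6]
gripper_width: 0.0094
```

```bash
python3 - <<'E'
from h import *
plan(.5715,-.352,.0245,-.016)
f=env.grab_frame("wrist"); cv2.imwrite("pics/w_wrist.png",f)
E
```

```text
t45.65 pos [ 0.5713 -0.3517  0.159 ] rot [ 3.141  0.    -0.018] grip 0.0094 F [ 0.  -0.1 -1.6] j7 -0.42 j1 -0.29
spin -0.002 then x 0.02 y 0.03 z 13.45 cm
```

View pics/w_wrist.png

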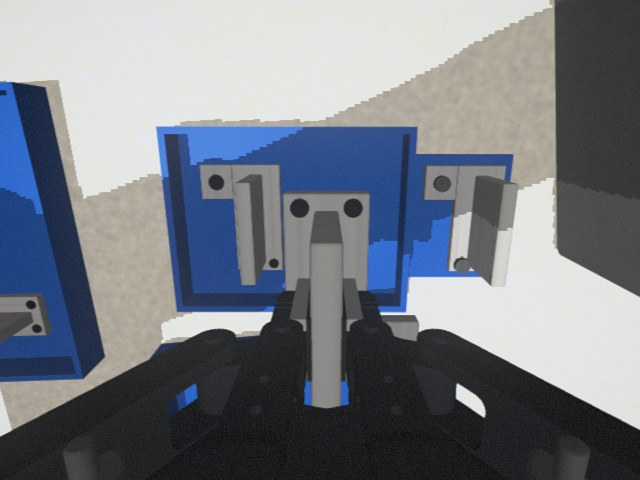

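Emit:
{"fn": "servo_tool", "kwargs": {
  "deltas": [
    {"x": 0,"y": 0,"z": 2,"spin": 0,"gripper": 0},
    {"x": 0,"y": 0,"z": 3,"spin": 0,"gripper": 0},
    {"x": 0,"y": 0,"z": 3,"spin": 0,"gripper": 0},
    {"x": 0,"y": 0,"z": 2.5,"spin": 0,"gripper": 0},
    {"x": 0,"y": 0,"z": 1.5,"spin": 0,"gripper": 0},
    {"x": 0,"y": 0,"z": 0.9,"spin": 0,"gripper": 0},
    {"x": 0,"y": 0,"z": 0.4,"spin": 0,"gripper": 0},
    {"x": 0,"y": 0,"z": 0.2,"spin": 0,"gripper": 0},
    {"x": 0,"y": 0,"z": 0,"spin": 0,"gripper": 0}
  ]
}}

```text
time: 46.6
tcp_pos: [0.5716, -0.3525, 0.0245]
tcp_rot: [3.141, -0.001, -0.015]
ft_force: [-0.3, -0.6, -1.7]
gripper_width: 0.0091
```

Emit:
{"fn": "servo_tool", "kwargs": {
  "deltas": [
    {"x": 0,"y": 0,"z": 0,"spin": 0,"gripper": 35},
    {"x": 0,"y": 0,"z": 0,"spin": 0,"gripper": 35},
    {"x": 0,"y": 0,"z": 0,"spin": 0,"gripper": 35},
    {"x": 0,"y": 0,"z": 0,"spin": 0,"gripper": 35},
    {"x": 0,"y": 0,"z": -2,"spin": 0,"gripper": 35},
    {"x": 0,"y": 0,"z": -3,"spin": 0,"gripper": 35},
    {"x": 0,"y": 0,"z": -3,"spin": 0,"gripper": 35},
    {"x": 0,"y": 0,"z": -3,"spin": 0,"gripper": 35},
    {"x": 0,"y": 0,"z": -2,"spin": 0,"gripper": 35},
    {"x": 0,"y": 0,"z": 0,"spin": 0,"gripper": 35}
  ]
}}

```text
time: 47.6
tcp_pos: [0.572, -0.3531, 0.1569]
tcp_rot: [3.14, -0.004, -0.015]
ft_force: [-0.2, 0.2, -0.7]
gripper_width: 0.0303
```

```bash
python3 - <<'E'
from h import *
f=env.grab_frame("scene"); cv2.imwrite("pics/x_scene.png",f)
go(.4928,-.0697,.15,1.571)
E
```

```text
t47.65 pos [ 0.5717 -0.3524  0.155 ] yaw -0.015 grip 0.030 F [ 0.9 -0.4 -0.3]
delta cm x -8.32 y -28.15 z 0.50 spin 1.555 (apply translation first) | j7 -0.44
```

View pics/x_scene.png

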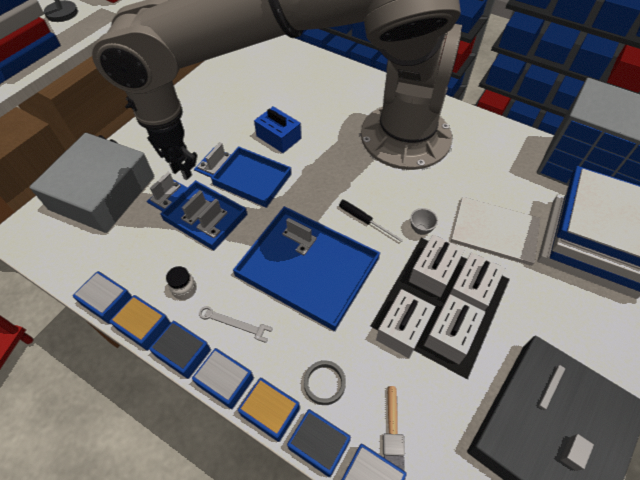

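Both left brackets stand in the far bin. One cover on the mat, at scene px (407,322), has been knocked askew, so I'll check it from above.

```bash
python3 - <<'E'
from h import *
f=env.grab_frame("top"); cv2.imwrite("pics/y_top.png",f)
R=(.28,.65,.15,.48)
for a in pulls(f,z=.096,R=R): print("pull",a)
r=rectify("top",f,.068,*R,mm=1); cv2.imwrite("pics/y_mat68.png",r)
r=rectify("top",f,.003,*R,mm=1); cv2.imwrite("pics/y_mat.png",cv2.resize(r,None,fx=1.6,fy=1.6))
E
```

```text
pull (array([0.327 , 0.2125], dtype=float32), 1.571, [93.0, 124.0])
pull (array([0.5848, 0.3545], dtype=float32), 1.59, [14.0, 96.0])
pull (array([0.5663, 0.191 ], dtype=float32), 0.448, [32.0, 66.0])
pull (array([0.5585, 0.469 ], dtype=float32), 0.0, [21.0, 182.0])
```

View pics/y_top.png

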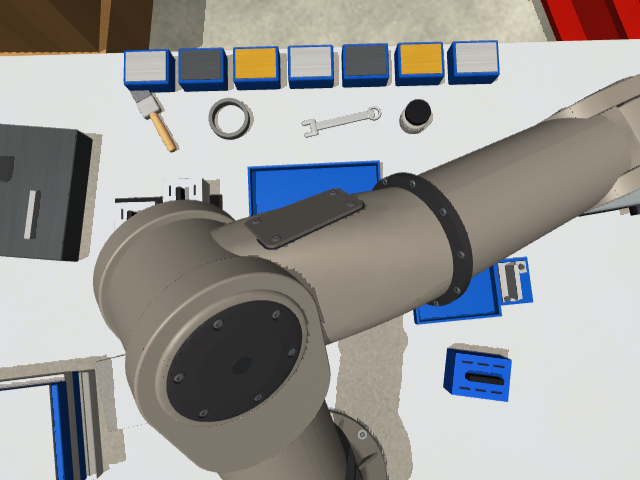

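View pics/y_mat.png

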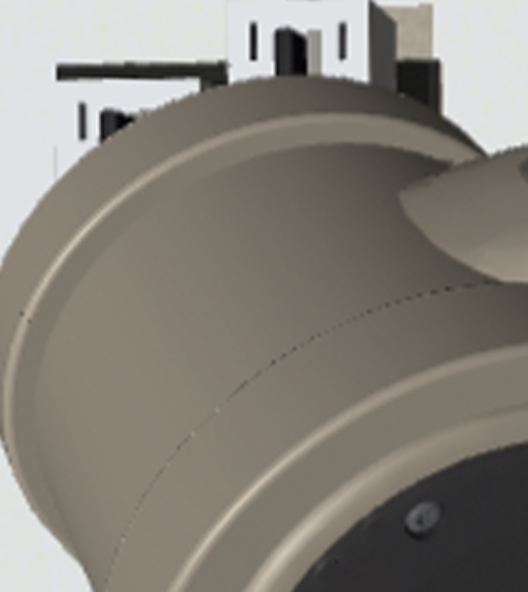

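```bash
python3 - <<'E'
from h import *
f=cv2.imread("pics/x_scene.png")
cv2.imwrite("pics/x_crop.png",cv2.resize(f[225:385,360:520],None,fx=3.75,fy=3.75,interpolation=cv2.INTER_CUBIC))
R=(.30,.70,.15,.48)
r=rectify("scene",f,.096,*R,mm=1.0); cv2.imwrite("pics/x_rect.png",r)
for a in rects(r.max(2)<60,R[1],R[3],1.0,400): print(a)
E
```

```text
(array([0.412 , 0.3705], dtype=float32), 0.0, [10.0, 81.0])
(array([0.413 , 0.2725], dtype=float32), 0.0, [10.0, 81.0])
(array([0.5405, 0.3717], dtype=float32), 0.018, [11.0, 78.0])
(array([0.587 , 0.2737], dtype=float32), 0.02, [11.0, 77.0])
(array([0.5202, 0.323 ], dtype=float32), 0.016, [215.0, 261.0])
```

View pics/x_crop.png

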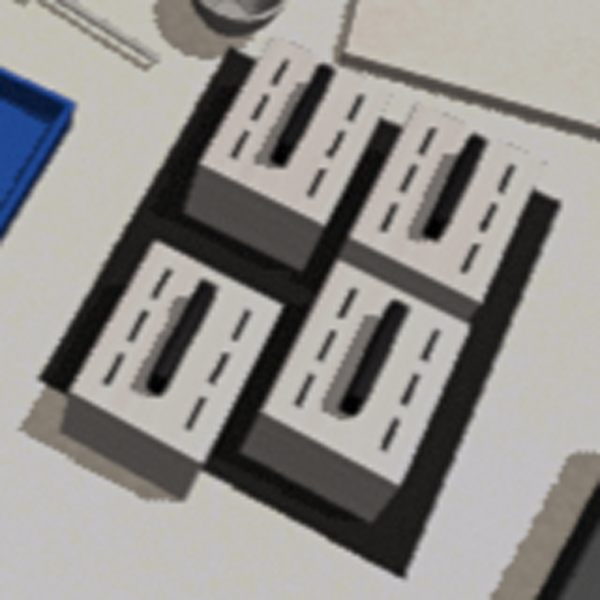

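View pics/x_rect.png

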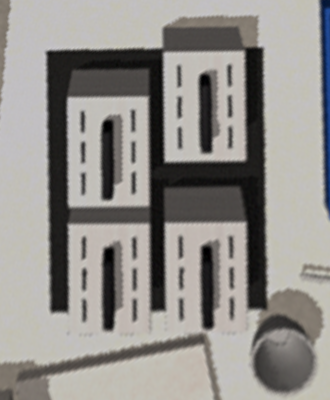

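Emit:
{"fn": "servo_tool", "kwargs": {
  "deltas": [
    {"x": 0,"y": -3.5,"z": 0,"spin": -0.14,"gripper": 60},
    {"x": 0,"y": 0,"z": 0,"spin": -0.14,"gripper": 60},
    {"x": 0,"y": 0,"z": 0,"spin": -0.14,"gripper": 60},
    {"x": 0,"y": 0,"z": 0,"spin": -0.14,"gripper": 60},
    {"x": 0,"y": 0,"z": 0,"spin": -0.14,"gripper": 100},
    {"x": 0,"y": 0,"z": 0,"spin": -0.14,"gripper": 100},
    {"x": 0,"y": 0,"z": 0,"spin": -0.14,"gripper": 100},
    {"x": 0,"y": 0,"z": 0,"spin": -0.14,"gripper": 100},
    {"x": 0,"y": 0,"z": 0,"spin": -0.14,"gripper": 100},
    {"x": 0,"y": 0,"z": 0,"spin": -0.14,"gripper": 100},
    {"x": 0,"y": 0,"z": 0,"spin": -0.14,"gripper": 100},
    {"x": 0,"y": 0,"z": 0,"spin": -0.046,"gripper": 100}
  ]
}}

```text
time: 48.9
tcp_pos: [0.5713, -0.3168, 0.1525]
tcp_rot: [-3.14, -0.001, 1.576]
ft_force: [-0.7, -0.3, -0.2]
gripper_width: 0.0852
```

Emit:
{"fn": "servo_tool", "kwargs": {
  "deltas": [
    {"x": 3.5,"y": 0,"z": 0,"spin": 0,"gripper": 100},
    {"x": 3.9,"y": 0,"z": 0,"spin": 0,"gripper": 100},
    {"x": 3.9,"y": 0,"z": 0,"spin": 0,"gripper": 100},
    {"x": 3.9,"y": 0,"z": 0,"spin": 0,"gripper": 100},
    {"x": 3.9,"y": 0,"z": 0,"spin": 0,"gripper": 100},
    {"x": 3.9,"y": 0,"z": 0,"spin": 0,"gripper": 100},
    {"x": 3.9,"y": 0,"z": 0,"spin": 0,"gripper": 100},
    {"x": 3.9,"y": 0,"z": 0,"spin": 0,"gripper": 100},
    {"x": 3.9,"y": 0,"z": 0,"spin": 0,"gripper": 100},
    {"x": 3.9,"y": 0,"z": 0,"spin": 0,"gripper": 100},
    {"x": 3.9,"y": 0,"z": 0,"spin": 0,"gripper": 100},
    {"x": 3.9,"y": 0,"z": 0,"spin": 0,"gripper": 100}
  ]
}}

```text
time: 50.1
tcp_pos: [0.571, 0.1485, 0.1525]
tcp_rot: [-3.14, 0.001, 1.571]
ft_force: [0.5, 0.2, -0.1]
gripper_width: 0.0852
```

```bash
python3 - <<'E'
from h import *
go(.578,.274,.155,.012)
f=env.grab_frame("top"); cv2.imwrite("pics/z_top.png",f)
R=(.28,.68,.15,.48)
for a in pulls(f,z=.096,R=R): print("pull",a)
for a in brackets(f)[0]: print(a)
E
```

```text
t50.10 pos [0.571  0.1485 0.1525] yaw 1.571 grip 0.085 F [ 0.5  0.2 -0.1]
delta cm x 12.55 y 0.71 z -0.25 spin 1.559 (apply translation first) | j7 0.08
pull (array([0.4727, 0.2046], dtype=float32), 2.887, [106.0, 425.0])
pull (array([0.581 , 0.4675], dtype=float32), 0.0, [24.0, 197.0])
{'o': array([ 0.5045, -0.0697], dtype=float32), 'a': 1.571, 'size': array([84., 60.], dtype=float32), 'A': 3610.0, 'd': (np.float64(4.8), np.float64(6.6)), 'rib': array([ 0.4925, -0.0697])}
```

View pics/z_top.png

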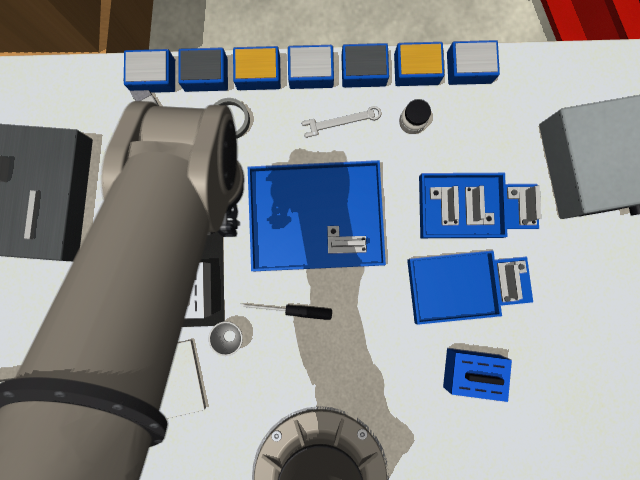

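Continuing to the knocked cover. I want yaw ≈ π, so spin −1.583.

Emit:
{"fn": "servo_tool", "kwargs": {
  "deltas": [
    {"x": 3.5,"y": 0.2,"z": 0,"spin": 0,"gripper": 100},
    {"x": 3.5,"y": 0.2,"z": 0,"spin": 0,"gripper": 100},
    {"x": 3,"y": 0.2,"z": 0,"spin": 0,"gripper": 100},
    {"x": 2.5,"y": 0.1,"z": 0,"spin": 0,"gripper": 100},
    {"x": 0,"y": 0,"z": 0,"spin": -0.144,"gripper": 100},
    {"x": 0,"y": 0,"z": 0,"spin": -0.144,"gripper": 100},
    {"x": 0,"y": 0,"z": 0,"spin": -0.144,"gripper": 100},
    {"x": 0,"y": 0,"z": 0,"spin": -0.144,"gripper": 100},
    {"x": 0,"y": 0,"z": 0,"spin": -0.144,"gripper": 100},
    {"x": 0,"y": 0,"z": 0,"spin": -0.144,"gripper": 100},
    {"x": 0,"y": 0,"z": 0,"spin": -0.144,"gripper": 100},
    {"x": 0,"y": 0,"z": 0,"spin": -0.144,"gripper": 100}
  ]
}}

```text
time: 51.35
tcp_pos: [0.5783, 0.2715, 0.1523]
tcp_rot: [-3.14, -0.001, 2.729]
ft_force: [-0.3, -0.9, 0.1]
gripper_width: 0.0854
```

Emit:
{"fn": "servo_tool", "kwargs": {
  "deltas": [
    {"x": 0,"y": 0,"z": 0,"spin": -0.144,"gripper": 100},
    {"x": 0,"y": 0,"z": 0,"spin": -0.144,"gripper": 100},
    {"x": 0,"y": 0,"z": 0,"spin": -0.143,"gripper": 100},
    {"x": 0,"y": 0,"z": 0,"spin": 0,"gripper": 100}
  ]
}}

```text
time: 51.75
tcp_pos: [0.5784, 0.2714, 0.1525]
tcp_rot: [-3.141, -0.001, -3.127]
ft_force: [-0.3, 0.2, -0.4]
gripper_width: 0.0853
```

```bash
python3 - <<'E'
from h import *
f=env.grab_frame("wrist"); cv2.imwrite("pics/aa_wrist.png",f)
p=env.camera_params("wrist")
for a in pulls(f,z=.096,cam="wrist",p=p,R=(.48,.68,.22,.34)): print(a)
plan(.578,.274,.073,.012)
E
```

```text
(array([0.529, 0.274], dtype=float32), 0.0, [95.0, 97.0])
(array([0.575 , 0.2735], dtype=float32), 0.0, [10.0, 71.0])
(array([0.676, 0.271], dtype=float32), 1.571, [7.0, 93.0])
t51.80 pos [0.5785 0.2714 0.1526] rot [-3.141e+00 -1.000e-03 -3.133e+00] grip 0.0852 F [-0.7 -1.3  0.2] j7 1.25 j1 -0.87
spin -0.003 then x 0.05 y 0.26 z 7.96 cm
```

View pics/aa_wrist.png

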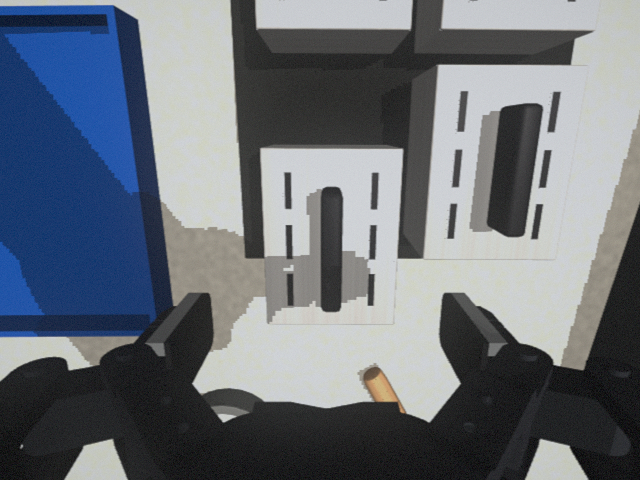

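Emit:
{"fn": "servo_tool", "kwargs": {
  "deltas": [
    {"x": 0.2,"y": 0.2,"z": 1,"spin": 0,"gripper": 100},
    {"x": 0,"y": 0,"z": 2.5,"spin": 0,"gripper": 100},
    {"x": 0,"y": 0,"z": 2,"spin": 0,"gripper": 100},
    {"x": 0,"y": 0,"z": 1.5,"spin": 0,"gripper": 100},
    {"x": 0,"y": 0,"z": 0.9,"spin": 0,"gripper": 100},
    {"x": 0,"y": 0,"z": 0,"spin": 0,"gripper": 0},
    {"x": 0,"y": 0,"z": 0,"spin": 0,"gripper": 0},
    {"x": 0,"y": 0,"z": 0,"spin": 0,"gripper": 0},
    {"x": 0,"y": 0,"z": 0,"spin": 0,"gripper": 0},
    {"x": 0,"y": 0,"z": 0,"spin": 0,"gripper": 0},
    {"x": 0,"y": 0,"z": 0,"spin": 0,"gripper": 0}
  ]
}}

```text
time: 52.9
tcp_pos: [0.5771, 0.2742, 0.075]
tcp_rot: [3.141, 0.001, -3.129]
ft_force: [-1.8, 1.0, 6.9]
gripper_width: 0.0109
```

Emit:
{"fn": "servo_tool", "kwargs": {
  "deltas": [
    {"x": 0,"y": 0,"z": -1,"spin": 0,"gripper": 0},
    {"x": 0,"y": 0,"z": -1.5,"spin": 0,"gripper": 0},
    {"x": 1.5,"y": 0,"z": -0.5,"spin": 0,"gripper": 0},
    {"x": 2,"y": 0,"z": 0,"spin": 0,"gripper": 0},
    {"x": 1,"y": 0,"z": 0,"spin": 0,"gripper": 0},
    {"x": 0,"y": 0,"z": 0,"spin": 0,"gripper": 0}
  ]
}}

```text
time: 53.5
tcp_pos: [0.5303, 0.2737, 0.1047]
tcp_rot: [3.141, -0.001, -3.128]
ft_force: [0.3, 0.0, -0.3]
gripper_width: 0.0108
```

```bash
python3 - <<'E'
from h import *
plan(.535,.273,.0735,.012)
f=env.grab_frame("wrist"); cv2.imwrite("pics/ab_wrist.png",f)
E
```

```text
t53.50 pos [0.5303 0.2737 0.1047] rot [ 3.141e+00 -1.000e-03 -3.128e+00] grip 0.0108 F [ 0.3  0.  -0.3] j7 1.23 j1 -0.91
spin 0.001 then x -0.47 y -0.08 z 3.12 cm
```

View pics/ab_wrist.png

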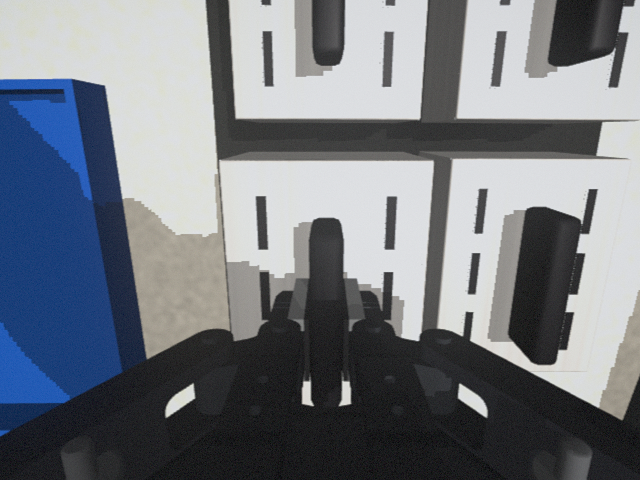

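Emit:
{"fn": "servo_tool", "kwargs": {
  "deltas": [
    {"x": -0.4,"y": 0,"z": 1,"spin": 0,"gripper": 0},
    {"x": 0,"y": 0,"z": 1.2,"spin": 0,"gripper": 0},
    {"x": 0,"y": 0,"z": 0.5,"spin": 0,"gripper": 0},
    {"x": 0,"y": 0,"z": 0.2,"spin": 0,"gripper": 0},
    {"x": 0,"y": 0,"z": 0.1,"spin": 0,"gripper": 0},
    {"x": 0,"y": 0,"z": 0,"spin": 0,"gripper": 0}
  ]
}}

```text
time: 54.15
tcp_pos: [0.5355, 0.2727, 0.0749]
tcp_rot: [-3.141, -0.002, -3.13]
ft_force: [-12.7, -5.9, 27.7]
gripper_width: 0.0105
```

Emit:
{"fn": "servo_tool", "kwargs": {
  "deltas": [
    {"x": 0,"y": 0,"z": 0,"spin": 0,"gripper": 100},
    {"x": 0,"y": 0,"z": 0,"spin": 0,"gripper": 100},
    {"x": 0,"y": 0,"z": 0,"spin": 0,"gripper": 100},
    {"x": 0,"y": 0,"z": 0,"spin": 0,"gripper": 100},
    {"x": 0,"y": 0,"z": -2,"spin": 0,"gripper": 100},
    {"x": 0,"y": 0,"z": -3,"spin": 0,"gripper": 100},
    {"x": 0,"y": 0,"z": -3,"spin": 0,"gripper": 100},
    {"x": 0,"y": 0,"z": 0,"spin": 0,"gripper": 100}
  ]
}}

```text
time: 54.95
tcp_pos: [0.5376, 0.2741, 0.1579]
tcp_rot: [3.139, 0.004, -3.13]
ft_force: [0.8, 0.3, 0.1]
gripper_width: 0.0858
```

```bash
python3 - <<'E'
from h import *
go(.4925,-.0697,.15,1.571)
f=env.grab_frame("scene"); cv2.imwrite("pics/ac_scene.png",f)
R=(.30,.70,.15,.48)
r=rectify("scene",f,.096,*R,mm=1.0)
for a in rects(r.max(2)<60,R[1],R[3],1.0,400): print(a)
E
```

```text
t54.95 pos [0.5376 0.2741 0.1579] yaw -3.130 grip 0.086 F [0.8 0.3 0.1]
delta cm x 4.92 y -34.33 z 0.79 spin -1.559 (apply translation first) | j7 1.21
(array([0.4115, 0.3705], dtype=float32), 0.0, [10.0, 80.0])
(array([0.5405, 0.3715], dtype=float32), 0.0, [10.0, 78.0])
(array([0.4748, 0.3034], dtype=float32), 0.014, [253.0, 352.0])
```

View pics/ac_scene.png

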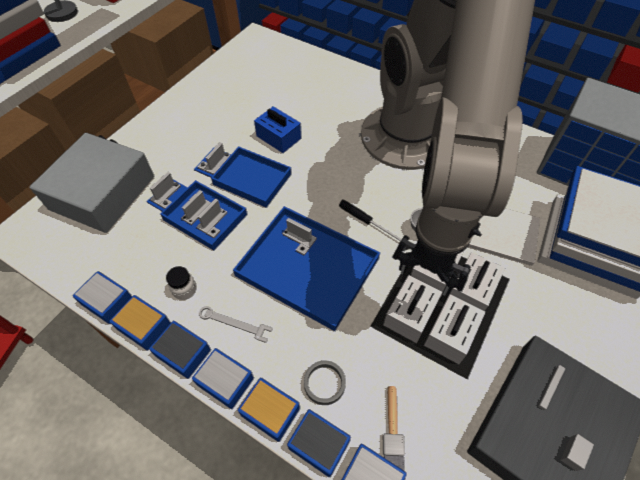

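Emit:
{"fn": "servo_tool", "kwargs": {
  "deltas": [
    {"x": 0.5,"y": -3.5,"z": 0,"spin": 0,"gripper": 100},
    {"x": 0.5,"y": -3.8,"z": 0,"spin": 0,"gripper": 100},
    {"x": 0.5,"y": -3.8,"z": 0,"spin": 0,"gripper": 100},
    {"x": 0.5,"y": -3.8,"z": 0,"spin": 0,"gripper": 100},
    {"x": 0.5,"y": -3.8,"z": 0,"spin": 0,"gripper": 100},
    {"x": 0.6,"y": -3.9,"z": 0,"spin": 0,"gripper": 50},
    {"x": 0.6,"y": -3.9,"z": 0,"spin": 0,"gripper": 50},
    {"x": 0.6,"y": -3.9,"z": 0,"spin": 0,"gripper": 50},
    {"x": 0.6,"y": -3.9,"z": 0,"spin": 0,"gripper": 50},
    {"x": 0,"y": 0,"z": 0,"spin": 0.144,"gripper": 50},
    {"x": 0,"y": 0,"z": 0,"spin": 0.144,"gripper": 50},
    {"x": 0,"y": 0,"z": 0,"spin": 0.144,"gripper": 50}
  ]
}}

```text
time: 56.2
tcp_pos: [0.4904, -0.0707, 0.1535]
tcp_rot: [-3.141, -0.001, 2.715]
ft_force: [-0.3, -0.3, 0.4]
gripper_width: 0.0427
```

Emit:
{"fn": "servo_tool", "kwargs": {
  "deltas": [
    {"x": 0,"y": 0,"z": 0,"spin": 0.144,"gripper": 50},
    {"x": 0,"y": 0,"z": 0,"spin": 0.144,"gripper": 50},
    {"x": 0,"y": 0,"z": 0,"spin": 0.144,"gripper": 50},
    {"x": 0,"y": 0,"z": 0,"spin": 0.144,"gripper": 50},
    {"x": 0,"y": 0,"z": 0,"spin": 0.144,"gripper": 50},
    {"x": 0,"y": 0,"z": 0,"spin": 0.144,"gripper": 50},
    {"x": 0,"y": 0,"z": 0,"spin": 0.144,"gripper": 50},
    {"x": 0,"y": 0,"z": 0,"spin": 0.142,"gripper": 50},
    {"x": 0,"y": 0,"z": 0,"spin": 0,"gripper": 50}
  ]
}}

```text
time: 57.1
tcp_pos: [0.4906, -0.0702, 0.1535]
tcp_rot: [-3.14, 0.001, 1.569]
ft_force: [0.3, -0.0, -0.1]
gripper_width: 0.0425
```

```bash
python3 - <<'E'
from h import *
f=env.grab_frame("wrist"); cv2.imwrite("pics/ad_wrist.png",f)
p=env.camera_params("wrist")
for a in brackets(f,"wrist",p=p,R=(.46,.58,-.14,.03))[0]: print(a)
plan(.4925,-.0697,.022,1.571)
E
```

```text
{'o': array([ 0.5032, -0.0768], dtype=float32), 'a': 1.571, 'size': array([98., 60.], dtype=float32), 'A': 3814.75, 'd': (np.float64(9.5), np.float64(6.8)), 'rib': array([ 0.4912, -0.0768])}
t57.15 pos [ 0.4906 -0.0701  0.1536] rot [-3.140e+00  1.000e-03  1.575e+00] grip 0.0426 F [0.2 0.1 0.1] j7 0.40 j1 -0.77
spin 0.004 then x 0.04 y 0.19 z 13.16 cm
```

View pics/ad_wrist.png

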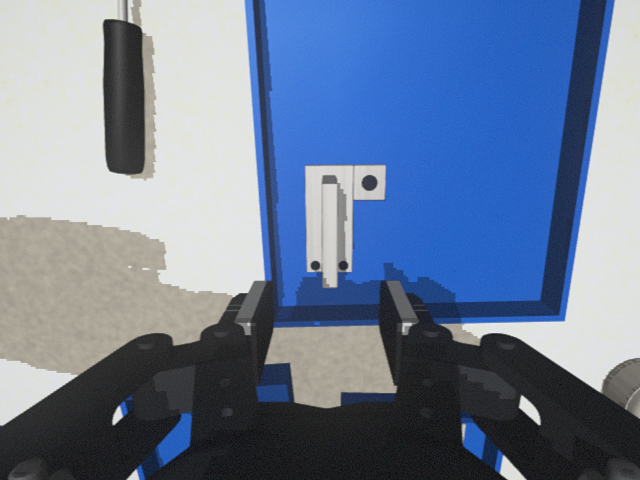

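Emit:
{"fn": "servo_tool", "kwargs": {
  "deltas": [
    {"x": 0,"y": 0.2,"z": 2,"spin": 0,"gripper": 40},
    {"x": 0,"y": 0,"z": 3,"spin": 0,"gripper": 40},
    {"x": 0,"y": 0,"z": 3,"spin": 0,"gripper": 40},
    {"x": 0,"y": 0,"z": 2.5,"spin": 0,"gripper": 40},
    {"x": 0,"y": 0,"z": 1.7,"spin": 0,"gripper": 40},
    {"x": 0,"y": 0,"z": 0.8,"spin": 0,"gripper": 40},
    {"x": 0,"y": 0,"z": 0,"spin": 0,"gripper": 0},
    {"x": 0,"y": 0,"z": 0,"spin": 0,"gripper": 0},
    {"x": 0,"y": 0,"z": 0,"spin": 0,"gripper": 0},
    {"x": 0,"y": 0,"z": 0,"spin": 0,"gripper": 0},
    {"x": 0,"y": 0,"z": 0,"spin": 0,"gripper": 0}
  ]
}}

```text
time: 58.25
tcp_pos: [0.4932, -0.07, 0.0247]
tcp_rot: [3.141, -0.0, 1.572]
ft_force: [-0.0, 0.5, -2.5]
gripper_width: 0.0095
```

Emit:
{"fn": "servo_tool", "kwargs": {
  "deltas": [
    {"x": 0,"y": 0,"z": -1.5,"spin": 0,"gripper": 0},
    {"x": 0,"y": 0,"z": -3,"spin": 0,"gripper": 0},
    {"x": 0,"y": 0,"z": -3,"spin": 0,"gripper": 0},
    {"x": 0,"y": 0,"z": -3,"spin": 0,"gripper": 0},
    {"x": 0,"y": 0,"z": -3,"spin": 0,"gripper": 0}
  ]
}}

```text
time: 58.75
tcp_pos: [0.4927, -0.0703, 0.1606]
tcp_rot: [-3.141, -0.0, 1.572]
ft_force: [0.6, 0.5, -2.0]
gripper_width: 0.0092
```

```bash
python3 - <<'E'
from h import *
go(.405,-.30,.16,.075)
f=env.grab_frame("scene"); cv2.imwrite("pics/ae_scene.png",f)
E
```

```text
t58.75 pos [ 0.4927 -0.0703  0.1606] yaw 1.572 grip 0.009 F [ 0.6  0.5 -2. ]
delta cm x -22.96 y -8.79 z 0.06 spin 1.497 (apply translation first) | j7 0.39
```

View pics/ae_scene.png

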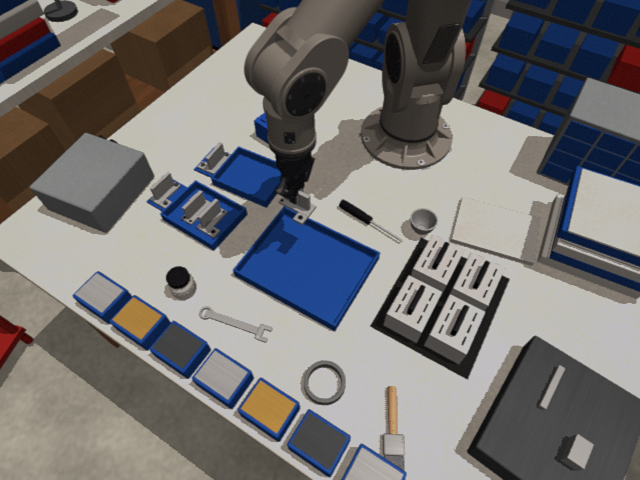

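Emit:
{"fn": "servo_tool", "kwargs": {
  "deltas": [
    {"x": -3.2,"y": -1.4,"z": 0,"spin": 0,"gripper": 0},
    {"x": -3.9,"y": -1.7,"z": 0,"spin": 0,"gripper": 0},
    {"x": -3.9,"y": -1.7,"z": 0,"spin": 0,"gripper": 0},
    {"x": -3.9,"y": -1.7,"z": 0,"spin": 0,"gripper": 0},
    {"x": -3.9,"y": -1.7,"z": 0,"spin": 0,"gripper": 0},
    {"x": -3.9,"y": -1.7,"z": 0,"spin": -0.075,"gripper": 0},
    {"x": 0,"y": 0,"z": 0,"spin": 0,"gripper": 0}
  ]
}}

```text
time: 59.5
tcp_pos: [0.3908, -0.3027, 0.1599]
tcp_rot: [3.141, 0.002, 1.641]
ft_force: [-0.5, -0.8, -1.8]
gripper_width: 0.0096
```

```bash
python3 - <<'E'
from h import *
plan(.394,-.297,.0252,1.646)
f=env.grab_frame("wrist"); cv2.imwrite("pics/af_wrist.png",f)
f=env.grab_frame("top"); cv2.imwrite("pics/af_top.png",f)
E
```

```text
t59.50 pos [ 0.3908 -0.3027  0.1599] rot [3.141e+00 2.000e-03 1.641e+00] grip 0.0096 F [-0.5 -0.8 -1.8] j7 0.97 j1 -0.26
spin -0.005 then x 0.54 y 0.36 z 13.47 cm
```

View pics/af_wrist.png

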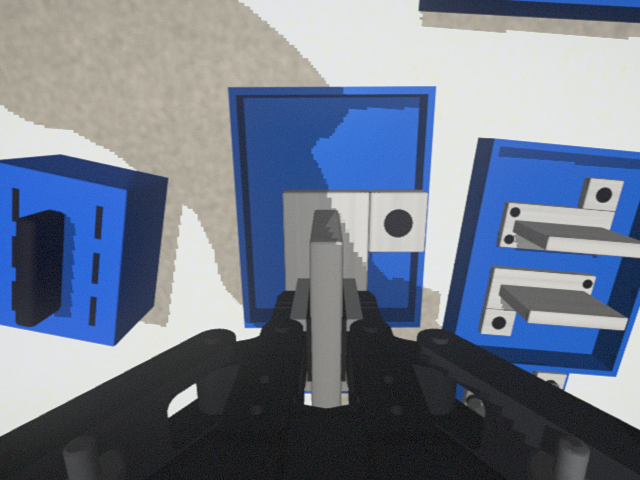

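View pics/af_top.png

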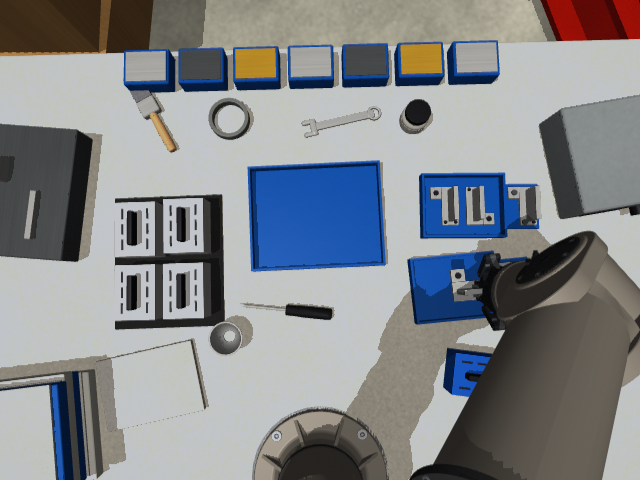

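Emit:
{"fn": "servo_tool", "kwargs": {
  "deltas": [
    {"x": 0.5,"y": 0.3,"z": 2,"spin": 0,"gripper": 0},
    {"x": 0,"y": 0,"z": 3,"spin": 0,"gripper": 0},
    {"x": 0,"y": 0,"z": 3,"spin": 0,"gripper": 0},
    {"x": 0,"y": 0,"z": 2.5,"spin": 0,"gripper": 0},
    {"x": 0,"y": 0,"z": 1.5,"spin": 0,"gripper": 0},
    {"x": 0,"y": 0,"z": 0.9,"spin": 0,"gripper": 0},
    {"x": 0,"y": 0,"z": 0.4,"spin": 0,"gripper": 0},
    {"x": 0,"y": 0,"z": 0.2,"spin": 0,"gripper": 0},
    {"x": 0,"y": 0,"z": 0,"spin": 0,"gripper": 0}
  ]
}}

```text
time: 60.5
tcp_pos: [0.3974, -0.292, 0.025]
tcp_rot: [3.141, 0.0, 1.647]
ft_force: [0.4, -0.1, -1.7]
gripper_width: 0.0091
```

Emit:
{"fn": "servo_tool", "kwargs": {
  "deltas": [
    {"x": 0,"y": 0,"z": 0,"spin": 0,"gripper": 40},
    {"x": 0,"y": 0,"z": 0,"spin": 0,"gripper": 40},
    {"x": 0,"y": 0,"z": 0,"spin": 0,"gripper": 40},
    {"x": 0,"y": 0,"z": 0,"spin": 0,"gripper": 40},
    {"x": 0,"y": 0,"z": -2,"spin": 0,"gripper": 40},
    {"x": 0,"y": 0,"z": -3,"spin": 0,"gripper": 40},
    {"x": 0,"y": 0,"z": -3,"spin": 0,"gripper": 40},
    {"x": 0,"y": 0,"z": -3,"spin": 0,"gripper": 40},
    {"x": 0,"y": 0,"z": -3,"spin": 0,"gripper": 40},
    {"x": 0,"y": 0,"z": -3,"spin": 0,"gripper": 40},
    {"x": 0,"y": 0,"z": 0,"spin": 0,"gripper": 40}
  ]
}}

```text
time: 61.6
tcp_pos: [0.3981, -0.293, 0.1973]
tcp_rot: [3.137, 0.001, 1.647]
ft_force: [-0.3, -0.6, -0.6]
gripper_width: 0.0342
```

Emit:
{"fn": "servo_tool", "kwargs": {
  "deltas": [
    {"x": 3,"y": 1.2,"z": 0,"spin": 0,"gripper": 40},
    {"x": 4,"y": 1.5,"z": 0,"spin": 0,"gripper": 40},
    {"x": 4,"y": 1.5,"z": 0,"spin": 0,"gripper": 40},
    {"x": 4,"y": 1.5,"z": 0,"spin": 0,"gripper": 40},
    {"x": 4,"y": 1.5,"z": 0,"spin": 0,"gripper": 40},
    {"x": 3,"y": 1.5,"z": 0,"spin": 0,"gripper": 40},
    {"x": 0,"y": 0,"z": 0,"spin": 0,"gripper": 40},
    {"x": 0,"y": 0,"z": 0,"spin": 0,"gripper": 40}
  ]
}}

```text
time: 62.4
tcp_pos: [0.4667, -0.0658, 0.194]
tcp_rot: [-3.141, 0.0, 1.648]
ft_force: [0.6, -2.0, -0.5]
gripper_width: 0.0339
```

```bash
python3 - <<'E'
from h import *
f=env.grab_frame("top"); cv2.imwrite("pics/ag_top.png",f)
g=env.grab_frame("scene"); cv2.imwrite("pics/ag_scene.png",g)
for R in((.5,.64,-.40,-.245),(.335,.46,-.375,-.22)):
    for a in brackets(f,R=R)[0]: print(a)
R=(.30,.64,.15,.48)
h=rectify("top",f,.096,*R)
for a in rects(h.max(2)<60,R[1],R[3],1.0,400): print("pull",a)
for n in("left_1","right_1"):
    for a in env.tip_of(n,"top"): print(n,np.round(a["position"],3),round(a["score"],2))
print(env.observe()["time"])
E
```

```text
{'o': array([ 0.5725, -0.363 ], dtype=float32), 'a': 0.0, 'size': array([62., 86.], dtype=float32), 'A': 3953.375, 'd': (np.float64(-4.4), np.float64(5.5)), 'rib': array([ 0.5725, -0.351 ])}
pull (array([0.4015, 0.367 ], dtype=float32), 0.0, [19.0, 68.0])
pull (array([0.531, 0.368], dtype=float32), 0.0, [19.0, 69.0])
pull (array([0.4623, 0.2924], dtype=float32), 0.012, [217.0, 262.0])
pull (array([0.5535, 0.4695], dtype=float32), 0.0, [20.0, 172.0])
left_1 [ 0.57  -0.286  0.006] 0.95
left_1 [ 0.399  0.273 -0.   ] 0.21
62.6
```

View pics/ag_top.png

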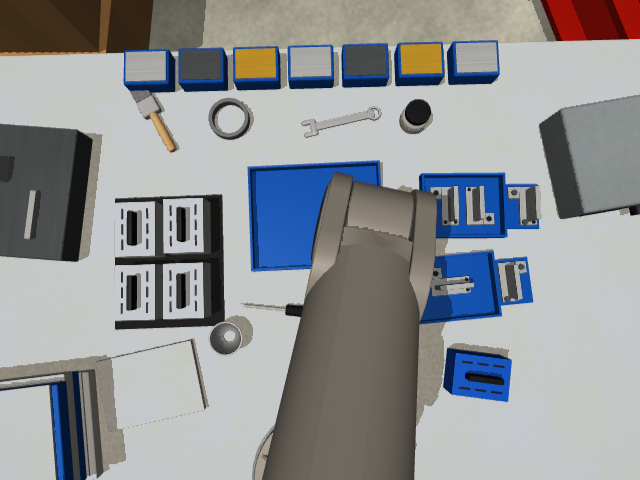

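View pics/ag_scene.png

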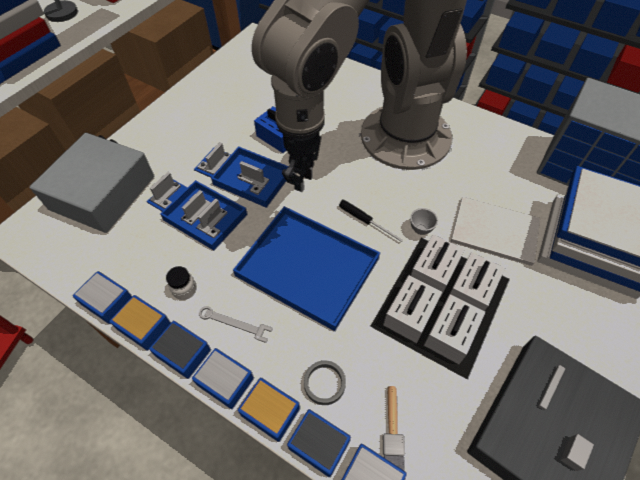

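Emit:
{"fn": "servo_tool", "kwargs": {
  "deltas": [
    {"x": 4,"y": 1,"z": 0,"spin": 0,"gripper": 40},
    {"x": 4,"y": 1,"z": 0,"spin": 0,"gripper": 40},
    {"x": 4,"y": 1,"z": 0,"spin": 0,"gripper": 40},
    {"x": 3,"y": 1,"z": 0,"spin": 0,"gripper": 40},
    {"x": 0,"y": 0,"z": 0,"spin": 0,"gripper": 40},
    {"x": 0,"y": 0,"z": 0,"spin": 0,"gripper": 40}
  ]
}}

```text
time: 63.2
tcp_pos: [0.4953, 0.0859, 0.1942]
tcp_rot: [-3.141, 0.001, 1.647]
ft_force: [0.0, -1.2, 0.1]
gripper_width: 0.0342
```

```bash
python3 - <<'E'
from h import *
f=env.grab_frame("top"); cv2.imwrite("pics/ah_top.png",f)
for R in((.5,.64,-.40,-.245),(.34,.455,-.37,-.225)):
    for a in brackets(f,R=R)[0]: print(a)
g=env.grab_frame("scene")
a=cv2.resize(f[160:340,400:550],None,fx=2.6,fy=2.6,interpolation=cv2.INTER_CUBIC)
b=cv2.resize(g[130:260,140:300],None,fx=2.5,fy=3.6,interpolation=cv2.INTER_CUBIC)[:468]
cv2.imwrite("pics/ah_crop.png",np.hstack([a,b]))
R=(.30,.64,.15,.48)
for z,c in((.068,g),):
    cv2.imwrite("pics/ah_mat.png",g[220:390,360:520])
E
```

```text
{'o': array([ 0.5725, -0.363 ], dtype=float32), 'a': 0.0, 'size': array([62., 86.], dtype=float32), 'A': 3952.125, 'd': (np.float64(-4.4), np.float64(5.4)), 'rib': array([ 0.5725, -0.351 ])}
{'o': array([ 0.5735, -0.287 ], dtype=float32), 'a': 0.0, 'size': array([62., 86.], dtype=float32), 'A': 3843.25, 'd': (np.float64(4.2), np.float64(-6.5)), 'rib': array([ 0.5735, -0.299 ])}
{'o': array([ 0.4097, -0.2942], dtype=float32), 'a': 1.641, 'size': array([94., 61.], dtype=float32), 'A': 3756.25, 'd': (np.float64(8.0), np.float64(6.9)), 'rib': array([ 0.3978, -0.295 ])}
```

View pics/ah_crop.png

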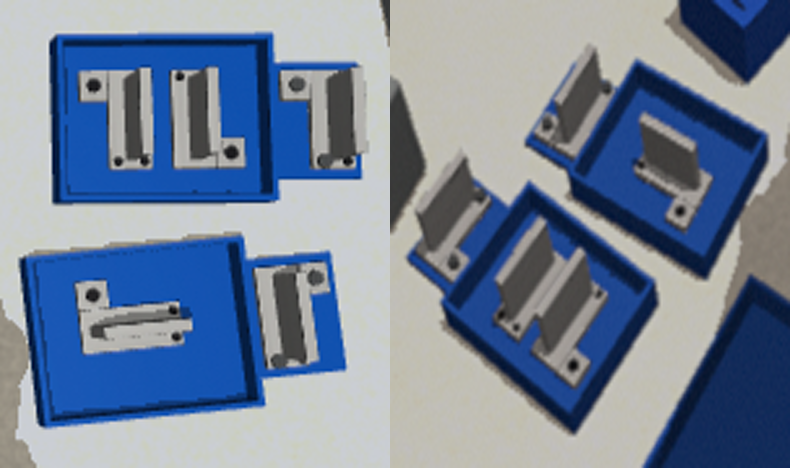

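View pics/ah_mat.png

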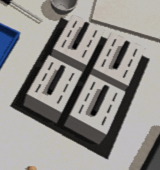

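All three brackets stand upright inside the correct bins, and the four covers sit apart within the mat. Handing in.

```bash
python3 - <<'E'
from station import env
print(env.hand_in())
E
```

```text
the job is handed in; nothing more can be done
None
```

The job is done and was handed in at about 63 s of the 210 s allowed; the hand-in gives no verdict.

**Covers:** All four went onto the mat, open side down, about 15 mm or more apart. The second one I lifted hid nothing. While I was moving the left-hand brackets, one cover on the mat was knocked about 45 mm and overhung the edge, so I lifted it and set it back.

**Brackets:** There were three. Two left-hand ones stand in the far bin and one right-hand one in the near bin, matching the samples.

**Last checks:** The top and scene pictures show all three brackets upright inside the bin walls, with handedness matching the samples. All four covers are within the mat. The wrench, jar, tape roll and blue look-alike cover appear where they were.

**What disagreed or came close:**
- In the second-to-last check, with the arm partly in the way, the bracket network found only one of the two left-hand brackets and missed the right-hand one. My own outline fits and the pictures found all three.
- One outline fit of the right-hand bracket read 94 mm long instead of 84 mm. I put this down to its tall rib being seen at an angle.
- The wrist force reached about 28–31 N when I set the knocked cover back. I saw nothing higher in the readings, which come only at the end of each move.

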